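# Walk the full blue keg onto its parking mark

## Task

The blue-lidded steel keg is full and must not be lifted: walk it on its bottom rim onto the centre of the blue ring painted on the table by leaning it to one side, swinging it round on that edge of its rim and setting it down flat, then leaning it to the other side and swinging it back the other way. Part of its bottom rim stays on the table all the time; leave it standing upright in the ring with its handle bar in line with the two dashes beside the ring, let go of it, and leave the red-lidded keg alone.

Things in the scene. Friction and masses are not known exactly. Their poses are not given: they have to be found in the camera images.
- keg_blue: The steel keg to walk: loose upright cylinder with blue band, blue lid and blue handle bar. Diameter 100 mm (bottom rim radius 50), 102 mm high to the lid, 0.6 to 0.95 kg, centre of mass about 50 mm up. Origin: centre of its underside; z up along its axis; x along the handle bar. A lean of 10 to 15 degrees is plenty; beyond about 40 it falls over.
- blue_handle (a point): Centre of the blue keg's handle bar, 137 mm above the underside on the keg's axis; axes as the keg's. The bar is fixed to the lid: 70 mm long (x), 16 mm thick (y), 22 mm tall (z), 24 mm clear below it, on two 12 mm thick posts 31 mm either side of the middle. Grip it here from above across its thickness.
- mark: Blue parking mark painted flat on the table (keg may cover part of it): a ring of 125 mm outer diameter with a centre dot and two dashes outside the ring, on opposite sides. Origin: its centre, at table height; x along the dashes. It lies 80 to 101 mm ahead of the blue keg's start, nearly in line with the handle bar: two swings of 45 to 60 degrees take the keg there.
- keg_red: A second keg of the same shape and size with a red band and lid, loose. To be left where it stands. Origin: centre of its underside.
Mind the look-alikes: they are no part of the job. Leave any green look-alike of the keg_blue alone.

How it is judged:
By the outcome, as a careful person would: the job done as asked, in the order asked, and still so for the second after the job is handed in, with the robot touching nothing.
It also fails if it takes over 42 s, if anything falls off the work surface, if the arm or the gripper's body presses on something with over 40 N, if the wrist force passes 120 N, or if a joint passes its speed limit or range.

## Robot

A 6-joint arm with a two-finger parallel gripper is mounted at the origin on a cart in front of the work surface, level with it; the furniture and walls round the work are solid. World frame = base frame: x ahead of the robot, y to its left, z up, the work surface at z = 0. Lengths are in m, angles in degrees, forces in N, time in s.
With the tool pointing down it reaches from about 0.4 to 0.825 m from the base axis. Payload 7 kg.
Tool frame: the origin (TCP) lies at the very end of the fingers, on their centre line; the grasp point (between the pads) lies 19 mm behind it; z points along the fingers, y is the direction in which the jaws open and shut (so a half turn about z gives the same grasp; the last joint's range is limited). The gripper opens to 88 mm and grips with 3 to 60 N. Pads are 19 mm wide; open, the fingers measure 130 mm over their backs; the gripper's body (78 mm by 193 mm) begins 47 mm behind the grasp point.
Start: joints at [82.454, 20.546, 0.682, 0, -70.136, -16.507], TCP at [0.275, 0.616, 0.227] pointing down, gripper open.
Joint ranges: [-176.03, 176.03], [-82.01, 121.73], [-58.28, 71.71], [-173.87, 95.51], [-174.79, -0.11], [-173.66, 173.66]. Speed limits (degrees/s): [136.94, 136.94, 172.46, 180, 180, 180].

## Interface

Orientations are given as [roll, pitch, yaw] about the fixed x, y, z axes, in that order (R = Rz(yaw) Ry(pitch) Rx(roll)).
In Python, from plant import get_obs, eyes, job gives the robot as it stands.
- The arm moves only by the tool send_rows, never from a script. Its argument "steps" is a list of rows, each an object of numbers: "x", "y", "z": the shift along the tool's x, y, z in m; "turn": the turn about the tool's z in degrees; "gripper": the opening, from 0 (shut) to 1 (fully open). A call has exactly 8 rows; each row shifts and turns the pose as measured when the row begins, along the tool's axes as they then stand; what a row does not reach is not made up. A row lasts 1/10 s, in which the tool goes at most 50 mm and 8.59 degrees, less where a joint would pass 70% of its speed; a pose out of reach is approached as far as the arm can. A call with a gripper value outside its range is refused whole. The fingers move at their own pace and stop on an object; the grip force is fixed at half the most. Time passes only in rows, so rows that do not move let the fingers close, or fill a call up. It gives the time, the measured TCP pose, the force and the opening at its end, in the units of the state.
- get_obs(): the state, without advancing time (a new reading comes with each control period).
- eyes.snapshot(name): name is "side" or "top" or "wrist"; returns a dict with "frame" (400x640x3 uint8, blue, green, red), "z_map" (400x640 float32, m along the optical axis (not along the pixel's ray), 0 where there is no reading), "intrinsics" (3x3 intrinsics, pixels), "R" (3x3) and "t" (3): a world point X has camera coordinates R X + t. Camera axes: x right, y down, z forward; pixel columns grow to the right and rows downward; lengths in m; the calibration is good to about 2 mm. The wrist camera is an equidistant fisheye: a pixel r from the principal point sees the ray r / f radians off the axis. A picture is of the moment at which its call begins.
- job.close_job(): hands the job in, once; it reports no verdict.
The state is a dict: "clock": time; "joint_pos": joint angles; "qvel": joint speeds; "tau": joint torques, N m; "tool_pos": TCP position; "orientation": TCP orientation; "force": force on the tool from outside, world axes, zero at the start; "moment": the same for the moment, N m; "opening": finger opening in m.
Only numpy, scipy, OpenCV 4.12 (cv2) and the standard library are available. Lean on these libraries where they do the work, as an engineer would, in place of code of your own. Each camera call takes 0.05 s, during which the arm holds its last target.

## Working session

There is one attempt and no reset: what is moved stays moved. The work goes in short steps, Python scripts to look and compute and a tool call to move; the robot and the scene stay as the last step left them, time stands still between calls to the robot, and variables do not carry over. Pictures are saved under pics/ and viewed, and the job is handed in when it is done.

Besides the shell and the picture viewer there is one more tool, called after "Request:" as name(argument=value, ...), one argument or row to a line, values as JSON. send_rows: Moves the arm, as the interface text tells. Its arguments: {"type":"object","properties":{"steps":{"type":"array"}},"required":["steps"]}

I'll start by checking the state and taking pictures.

```bash
ls; mkdir -p pics
python3 - <<'E'
from plant import get_obs, eyes, job
import cv2, numpy as np, pickle
o=get_obs()
for k,v in o.items(): print(k,np.round(v,3))
for n in ("side","top"):
    s=eyes.snapshot(n)
    cv2.imwrite(f"pics/{n}0.png",s["frame"])
    pickle.dump(s,open(f"pics/{n}0.pkl","wb"))
    print(n,np.round(s["intrinsics"],1).tolist(),np.round(s["R"],3).tolist(),np.round(s["t"],3), np.round(-s["R"].T@s["t"],3))
E
```

```text
pics
clock 0.0
joint_pos [ 8.2454e+01  2.0593e+01  6.3400e-01 -1.9000e-02 -7.0137e+01 -1.6508e+01]
qvel [ 0.069 -0.005 -0.015  0.001 -0.002  0.007]
tau [ 0.0000e+00 -5.8272e+01  2.9305e+01  6.9980e+00  7.0000e-03 -0.0000e+00]
tool_pos [0.275 0.616 0.226]
orientation [ 1.79903e+02 -1.00000e-02 -2.40610e+01]
force [ 0.584 -0.708  0.74 ]
moment [ 0.032  0.001 -0.004]
opening 0.088
side [[473.7, 0.0, 319.1], [0.0, 473.7, 191.0], [0.0, 0.0, 1.0]] [[0.879, -0.476, 0.02], [-0.251, -0.5, -0.829], [0.404, 0.724, -0.559]] [-0.417  0.262  0.936] [ 0.054 -0.745  0.749]
top [[494.2, 0.0, 322.7], [0.0, 494.2, 201.5], [0.0, 0.0, 1.0]] [[-0.01, -1.0, -0.008], [-0.998, 0.011, -0.07], [0.07, 0.007, -0.998]] [0.087 0.486 1.219] [0.4   0.073 1.25 ]
```

View pics/side0.png

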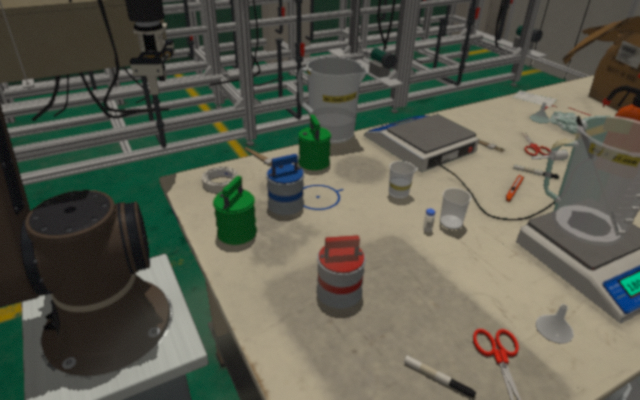

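View pics/top0.png

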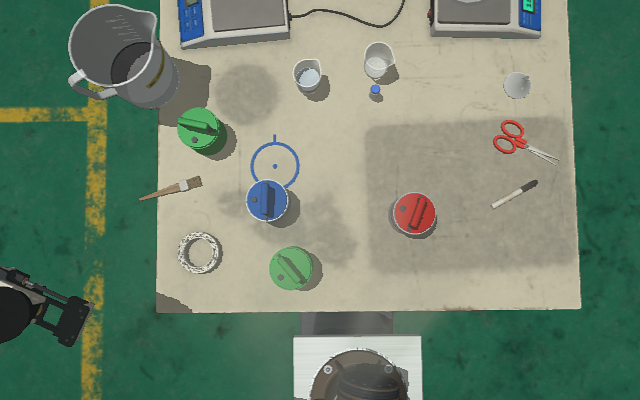

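Candidates in the top view are blue keg (267,200), green look-alikes (200,130) and (291,268), and red keg (414,214). In the side view they are blue (285,190), green (236,215) and (314,148), and red (341,275). I choose the steel one with the blue band, lid and bar, and will check it in a close crop while measuring.

```bash
cat > h.py <<'E'
import numpy as np, cv2, pickle
from scipy.spatial.transform import Rotation as Rn
def cast(s,uv,z):
    uv=np.atleast_2d(uv).astype(float); K=s["intrinsics"]
    d=np.c_[(uv[:,0]-K[0,2])/K[0,0],(uv[:,1]-K[1,2])/K[1,1],np.ones(len(uv))]@s["R"]
    c=-s["R"].T@s["t"]
    return c+d*((z-c[2])/d[:,2])[:,None]
def proj(s,X):
    X=np.atleast_2d(X); p=X@s["R"].T+s["t"]; K=s["intrinsics"]
    return np.c_[p[:,0]/p[:,2]*K[0,0]+K[0,2],p[:,1]/p[:,2]*K[1,1]+K[1,2]]
def cloud(s):
    z=s["z_map"];v,u=np.mgrid[:z.shape[0],:z.shape[1]];K=s["intrinsics"]
    P=np.stack([(u-K[0,2])/K[0,0]*z,(v-K[1,2])/K[1,1]*z,z],-1)
    return (P-s["t"])@s["R"]
def bluemask(f):
    h=cv2.cvtColor(f,cv2.COLOR_BGR2HSV)
    return cv2.inRange(h,(103,110,50),(125,255,255))
E
python3 - <<'E'
from h import *
for n,(x0,y0,x1,y1) in (("top",(160,90,340,310)),("side",(190,100,380,260))):
    s=pickle.load(open(f"pics/{n}0.pkl","rb"))
    c=s["frame"][y0:y1,x0:x1]; 
    cv2.imwrite(f"pics/{n}0c.png",cv2.resize(c,None,fx=2.7 if n=="top" else 3.7,fy=2.7 if n=="top" else 3.7,interpolation=cv2.INTER_CUBIC))
s=pickle.load(open("pics/top0.pkl","rb"))
P=cloud(s);m=bluemask(s["frame"])>0
roi=np.zeros_like(m);roi[125:235,230:310]=1;m&=roi
z=P[...,2]
for lo,hi,nm in ((-.01,.012,"ring"),(.095,.115,"lid"),(.135,.155,"bar")):
    q=m&(z>lo)&(z<hi); pts=P[q]; print(nm,q.sum(),pts.mean(0).round(4) if q.sum() else "", np.ptp(pts[:,:2],axis=0).round(3), np.median(pts[:,2]).round(4))
E
```

```text
ring 301 [0.5971 0.2001 0.0015] [0.134 0.12 ] 0.0016
lid 724 [0.4865 0.2117 0.1021] [0.092 0.092] 0.1021
bar 203 [0.4861 0.2129 0.1485] [0.068 0.017] 0.1484
```

View pics/top0c.png

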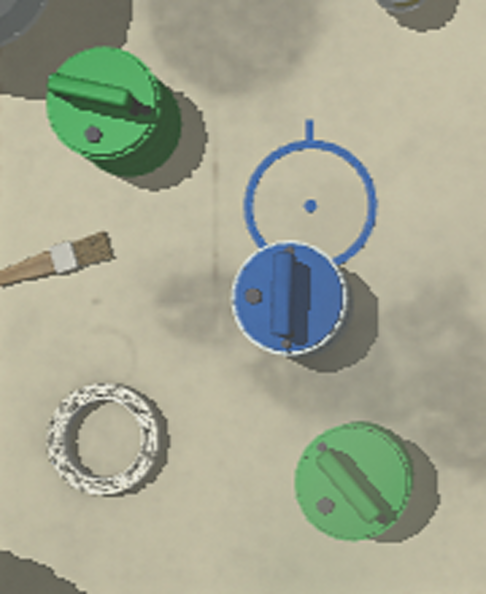

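View pics/side0c.png

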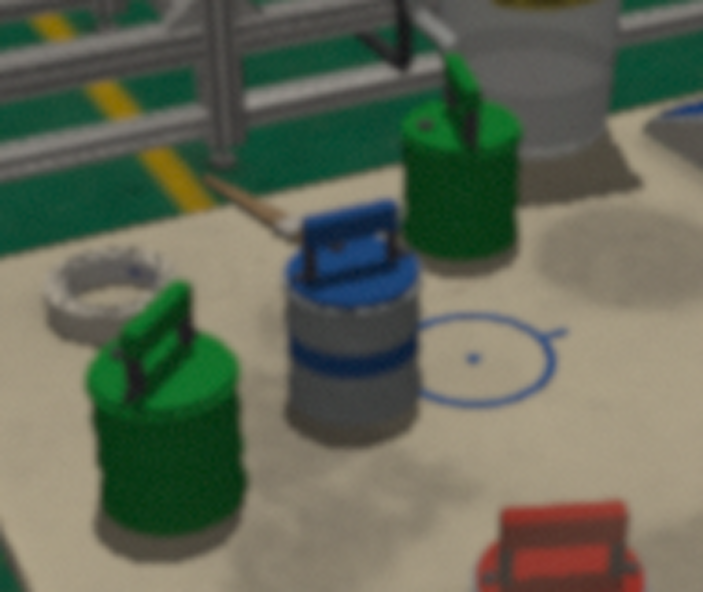

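Run:
```python
from h import *
s=pickle.load(open("pics/top0.pkl","rb"))
P=cloud(s);m=bluemask(s["frame"])>0
roi=np.zeros_like(m);roi[125:235,230:310]=1;m&=roi
z=P[...,2]
v,u=np.nonzero(m)
X=cast(s,np.c_[u,v],0.0)
zz=z[v,u]
g=zz<0.01
X=X[g];u=u[g];v=v[g]
# ring fit
from scipy.optimize import least_squares
c=np.array([0.585,0.2])
for it in range(10):
    r=np.hypot(*(X[:,:2]-c).T); k=(r>0.052)&(r<0.068)
    f=least_squares(lambda p:np.hypot(X[k,0]-p[0],X[k,1]-p[1])-p[2],[*c,.06],loss="soft_l1",f_scale=.001)
    c=f.x[:2]
print("ring",f.x.round(4),k.sum())
r=np.hypot(*(X[:,:2]-c).T)
d=r<0.02; print("dot",X[d].mean(0).round(4),d.sum())
e=r>0.066; print("dash",X[e].mean(0).round(4),e.sum(),np.c_[u[e],v[e]].tolist()[:30], r[e].min(),r[e].max())
dd=X[e].mean(0)[:2]-c; print("dash dir deg",np.degrees(np.arctan2(dd[1],dd[0])))
# lid + bar
v,u=np.nonzero(m&(z>.095)&(z<.115)); L=cast(s,np.c_[u,v],.102)
cc=cv2.minEnclosingCircle(L[:,:2].astype(np.float32)*1000); print("lid circ",cc)
v,u=np.nonzero(m&(z>.135)); B=cast(s,np.c_[u,v],.148)
print("bar rect",cv2.minAreaRect(B[:,:2].astype(np.float32)*1000))
vec=cv2.fitLine(B[:,:2].astype(np.float32),cv2.DIST_L2,0,.01,.01).ravel(); print(vec,np.degrees(np.arctan2(vec[1],vec[0])))
# red and green lids
h=cv2.cvtColor(s["frame"],cv2.COLOR_BGR2HSV)
for nm,mm in (("red",cv2.inRange(h,(0,120,60),(8,255,255))|cv2.inRange(h,(172,120,60),(180,255,255))),("green",cv2.inRange(h,(50,110,50),(75,255,255)))):
    n,lab,st,ce=cv2.connectedComponentsWithStats(((mm>0)&(z>.08)&(z<.17)).astype(np.uint8))
    for i in range(1,n):
        if st[i,4]>80: 
            q=lab==i; print(nm,ce[i].round(0),st[i,4],P[q].mean(0).round(3),P[q][:,2].max().round(3))
```

```text
ring [0.5807 0.2033 0.0587] 278
dot [0.5807 0.2034 0.    ] 13
dash [0.6532 0.2035 0.    ] 12 [[274, 135], [275, 135], [274, 136], [275, 136], [274, 137], [275, 137], [274, 138], [275, 138], [274, 139], [275, 139], [274, 140], [275, 140]] 0.06608632800380629 0.0790746212731031
dash dir deg 0.16697630512049483
lid circ ((486.2154541015625, 212.02352905273438), 46.198429107666016)
bar rect ((526.7761840820312, 184.3681640625), (147.06260681152344, 75.30070495605469), 0.814460813999176)
[ 0.99162847 -0.12912399  0.48776904  0.2121105 ] -7.4189734
red [415. 213.] 1178 [ 0.452 -0.131  0.111] 0.152
green [197. 127.] 1092 [0.659 0.374 0.11 ] 0.153
```

The crop confirms it: steel sides, blue band, lid and bar at top px (267,200), bar roughly vertical in the image. The ring dot is at (275,166) and the dash at (274,137). The two green kegs and the red one are look-alikes. Next I'll refine the bar's heading and centre.

```bash
cat >> h.py <<'E'
def bar(s,near,rad=0.12,zlo=.128,zhi=.175,ztop=.148):
    """bar top: centroid (cast on ztop) and heading from min-area rectangle; lid fit too"""
    P=cloud(s);m=bluemask(s["frame"])>0
    near=np.asarray(near)
    m&=(np.hypot(P[...,0]-near[0],P[...,1]-near[1])<rad)
    q=(m&(P[...,2]>zlo)&(P[...,2]<zhi)).astype(np.uint8)
    n,l,st,ce=cv2.connectedComponentsWithStats(q)
    i=1+np.argmax(st[1:,4]); v,u=np.nonzero(l==i)
    B=cast(s,np.c_[u,v],ztop)[:,:2]
    r=cv2.minAreaRect((B*1000).astype(np.float32))
    w=np.linalg.eigh(np.cov(B.T))[1][:,1]; a=np.degrees(np.arctan2(w[1],w[0])); a=(a+90)%180-90
    return B.mean(0),a,r,len(u),P[v,u]
E
python3 - <<'E'
from h import *
for n in ("top","side"):
    s=pickle.load(open(f"pics/{n}0.pkl","rb"))
    c,a,r,k,P=bar(s,(.486,.212)); print(n,c.round(4),round(a,2),r,k,P.mean(0).round(4),P[:,2].min().round(3),P[:,2].max().round(3))
s=pickle.load(open("pics/top0.pkl","rb"))
# whole lid outline incl. steel rim: depth pixels .09-.112 near keg
P=cloud(s); q=(P[...,2]>.093)&(P[...,2]<.112)&(np.hypot(P[...,0]-.486,P[...,1]-.212)<.075)
q|=(P[...,2]>.12)&(np.hypot(P[...,0]-.486,P[...,1]-.212)<.045)
q=cv2.morphologyEx(q.astype(np.uint8),cv2.MORPH_CLOSE,np.ones((3,3)))
cn=max(cv2.findContours(q,0,cv2.CHAIN_APPROX_NONE)[0],key=len)[:,0]
X=cast(s,cn,.102)[:,:2]; (cx,cy),(d1,d2),_=cv2.fitEllipse((X*1000).astype(np.float32)); print("lid ellipse",cx,cy,d1,d2)
E
```

```text
top [0.4862 0.213 ] -2.31 ((486.5489196777344, 212.85133361816406), (14.719672203063965, 67.54560089111328), 87.19462585449219) 203 [0.4861 0.2129 0.1485] 0.143 0.154
side [0.4757 0.1919] 8.37 ((476.70574951171875, 191.51275634765625), (38.96962356567383, 68.87361907958984), 85.69257354736328) 192 [0.4812 0.2042 0.1401] 0.128 0.15
lid ellipse 485.82537841796875 212.1461181640625 96.88317108154297 97.3410415649414
```

```bash
cat >> h.py <<'E'
def rows(p0,yaw0,way,dec=3):
    """way: list of (x,y,z,yaw) world, one per row -> tool-frame rows (tool points down: x=(c,s), y=(s,-c), z=down)"""
    p=np.array(p0,float);yaw=yaw0;out=[]
    for w in way:
        d=np.array(w[:3])-p;c,s_=np.cos(np.radians(yaw)),np.sin(np.radians(yaw))
        r=dict(x=round(float(d[0]*c+d[1]*s_),dec),y=round(float(d[0]*s_-d[1]*c),dec),z=round(float(-d[2]),dec),turn=round(float(yaw-w[3]),1))
        # dead-reckon with the rounded numbers
        p=p+np.array([r["x"]*c+r["y"]*s_,r["x"]*s_-r["y"]*c,-r["z"]]);yaw-=r["turn"]
        out.append(r)
    return out,p,yaw
def show(rs,g):
    for r in rs: print({**r,"gripper":g})
E
python3 - <<'E'
from h import *
from plant import get_obs
o=get_obs(); p0=o["tool_pos"]; y0=o["orientation"][2]
tgt=np.array([.486,.2128,.2])
way=[]
for i in range(1,9):
    f=i/8*0.8; p=np.array(p0)+f*(tgt-p0); way.append((*p[:2],.227,y0+min(1,i/3)*(-2.5-y0)))
r,p,y=rows(p0,y0,way); show(r,1); print(p,y)
# swing plan
from scipy.optimize import fsolve
n=lambda a:np.array([-np.sin(np.radians(a)),np.cos(np.radians(a))])
D=np.array([.0947,-.0094]);a0,a3=-2.4,0.2
for sg in (1,-1):
    f=lambda q:sg*.05*(n(a0)-2*n(q[0])+2*n(q[1])-n(a3))-D
    print(sg,fsolve(f,[28*sg,-28*sg]))
E
```

```text
{'x': 0.036, 'y': 0.028, 'z': -0.001, 'turn': -7.2, 'gripper': 1}
{'x': 0.032, 'y': 0.033, 'z': -0.0, 'turn': -7.2, 'gripper': 1}
{'x': 0.027, 'y': 0.036, 'z': -0.0, 'turn': -7.2, 'gripper': 1}
{'x': 0.023, 'y': 0.039, 'z': -0.0, 'turn': 0.0, 'gripper': 1}
{'x': 0.023, 'y': 0.04, 'z': -0.0, 'turn': 0.0, 'gripper': 1}
{'x': 0.023, 'y': 0.039, 'z': -0.0, 'turn': 0.0, 'gripper': 1}
{'x': 0.022, 'y': 0.039, 'z': -0.0, 'turn': 0.0, 'gripper': 1}
{'x': 0.023, 'y': 0.04, 'z': -0.0, 'turn': 0.0, 'gripper': 1}
[0.4434724  0.29314173 0.22671113] -2.457347690800865
1 [ 21.89906547 -33.45927956]
-1 [-34.71485364  23.59008882]
```

Request:
send_rows(
  steps=[
    {"x": 0.036, "y": 0.028, "z": 0, "turn": -7.2, "gripper": 1},
    {"x": 0.032, "y": 0.033, "z": 0, "turn": -7.2, "gripper": 1},
    {"x": 0.027, "y": 0.036, "z": 0, "turn": -7.2, "gripper": 1},
    {"x": 0.023, "y": 0.039, "z": 0, "turn": 0, "gripper": 1},
    {"x": 0.023, "y": 0.04, "z": 0, "turn": 0, "gripper": 1},
    {"x": 0.023, "y": 0.039, "z": 0, "turn": 0, "gripper": 1},
    {"x": 0.022, "y": 0.039, "z": 0, "turn": 0, "gripper": 1},
    {"x": 0.023, "y": 0.04, "z": 0, "turn": 0, "gripper": 1},
  ],
)

```text
clock: 0.9
tool_pos: [0.4483, 0.2866, 0.2219]
orientation: [179.6, 0.2, -1.1]
force: [0.7, 0.0, 0.4]
opening: 0.088
```

Run:
```python
from h import *
from plant import get_obs
o=get_obs(); p0=o["tool_pos"]; y0=o["orientation"][2]; print(p0,y0,o["qvel"].round(2))
way=[]
tgt=np.array([.486,.2128,.180])
for i in range(1,9):
    f=min(1,i/5); p=np.array(p0)+f*(tgt-p0); way.append((*p,y0+f*(-2.4-y0)))
r,p,y=rows(p0,y0,way); show(r,1); print(p,y)
```

```text
[0.44829741 0.28655556 0.2219096 ] -1.1066428241691313 [-48.61  -5.28  -6.56   0.54   1.15  48.34]
{'x': 0.008, 'y': 0.015, 'z': 0.008, 'turn': 0.3, 'gripper': 1}
{'x': 0.008, 'y': 0.014, 'z': 0.009, 'turn': 0.2, 'gripper': 1}
{'x': 0.008, 'y': 0.015, 'z': 0.008, 'turn': 0.3, 'gripper': 1}
{'x': 0.008, 'y': 0.014, 'z': 0.009, 'turn': 0.2, 'gripper': 1}
{'x': 0.008, 'y': 0.015, 'z': 0.008, 'turn': 0.3, 'gripper': 1}
{'x': -0.0, 'y': -0.0, 'z': -0.0, 'turn': -0.0, 'gripper': 1}
{'x': -0.0, 'y': -0.0, 'z': -0.0, 'turn': -0.0, 'gripper': 1}
{'x': -0.0, 'y': -0.0, 'z': -0.0, 'turn': -0.0, 'gripper': 1}
[0.4862094  0.21245093 0.1799096 ] -2.4066428241691313
```

Request:
send_rows(
  steps=[
    {"x": 0.008, "y": 0.015, "z": 0.008, "turn": 0.3, "gripper": 1},
    {"x": 0.008, "y": 0.014, "z": 0.008, "turn": 0.3, "gripper": 1},
    {"x": 0.008, "y": 0.014, "z": 0.008, "turn": 0.3, "gripper": 1},
    {"x": 0.006, "y": 0.012, "z": 0.006, "turn": 0.2, "gripper": 1},
    {"x": 0.003, "y": 0.006, "z": 0.003, "turn": 0, "gripper": 1},
    {"x": 0, "y": 0, "z": 0, "turn": 0, "gripper": 1},
    {"x": 0, "y": 0, "z": 0, "turn": 0, "gripper": 1},
    {"x": 0, "y": 0, "z": 0, "turn": 0, "gripper": 1},
  ],
)

```text
clock: 1.7
tool_pos: [0.4814, 0.2161, 0.1877]
orientation: [179.5, 0.2, -2.6]
force: [0.4, 0.4, -0.7]
opening: 0.0876
```

Run:
```python
from h import *
from plant import get_obs
o=get_obs(); p0=o["tool_pos"]; y0=o["orientation"][2]; print(o["clock"],p0.round(4),o["orientation"].round(2),o["qvel"].round(2))
way=[]
tgt=np.array([.486,.2128,.119])
for i in range(1,9):
    f=min(1,i/5); p=np.array(p0)+f*(tgt-p0); p[:2]=p0[:2]+min(1,i/2)*(tgt-p0)[:2]; way.append((*p,y0+f*(-2.4-y0)))
r,p,y=rows(p0,y0,way); show(r,1); print(p,y)
```

```text
1.7 [0.4814 0.2161 0.1877] [179.52   0.24  -2.62] [ 0.5   0.01  0.31 -0.05 -0.16 -0.2 ]
{'x': 0.002, 'y': 0.002, 'z': 0.014, 'turn': -0.0, 'gripper': 1}
{'x': 0.003, 'y': 0.001, 'z': 0.013, 'turn': -0.1, 'gripper': 1}
{'x': -0.0, 'y': 0.0, 'z': 0.014, 'turn': -0.0, 'gripper': 1}
{'x': -0.0, 'y': 0.0, 'z': 0.014, 'turn': -0.1, 'gripper': 1}
{'x': -0.0, 'y': 0.0, 'z': 0.014, 'turn': -0.0, 'gripper': 1}
{'x': -0.0, 'y': 0.0, 'z': -0.0, 'turn': -0.0, 'gripper': 1}
{'x': -0.0, 'y': 0.0, 'z': -0.0, 'turn': -0.0, 'gripper': 1}
{'x': -0.0, 'y': 0.0, 'z': -0.0, 'turn': -0.0, 'gripper': 1}
[0.48623051 0.21291045 0.11874564] -2.4206209612750063
```

Request:
send_rows(
  steps=[
    {"x": 0.002, "y": 0.002, "z": 0.014, "turn": 0, "gripper": 1},
    {"x": 0.003, "y": 0.001, "z": 0.013, "turn": 0, "gripper": 1},
    {"x": 0, "y": 0, "z": 0.014, "turn": 0, "gripper": 1},
    {"x": 0, "y": 0, "z": 0.013, "turn": 0, "gripper": 1},
    {"x": 0, "y": 0, "z": 0.01, "turn": 0, "gripper": 0.6},
    {"x": 0, "y": 0, "z": 0.002, "turn": 0, "gripper": 0.4},
    {"x": 0, "y": 0, "z": 0, "turn": 0, "gripper": 0.32},
    {"x": 0, "y": 0, "z": 0, "turn": 0, "gripper": 0.32},
  ],
)

```text
clock: 2.5
tool_pos: [0.4869, 0.2165, 0.1202]
orientation: [179.7, 0.1, -2.3]
force: [-0.0, 0.4, -1.0]
opening: 0.0613
```

Run:
```python
from h import *
from plant import get_obs,eyes
o=get_obs(); p0=o["tool_pos"]; y0=o["orientation"][2]; print(o["clock"],p0.round(4),o["orientation"].round(2),o["qvel"].round(2),o["force"].round(2),o["opening"])
s=eyes.snapshot("wrist"); cv2.imwrite("pics/w1.png",s["frame"]); pickle.dump(s,open("pics/w1.pkl","wb"))
s=eyes.snapshot("side"); cv2.imwrite("pics/s1.png",cv2.resize(s["frame"][80:280,180:400],None,fx=3,fy=3));
```

```text
2.5 [0.4869 0.2165 0.1202] [ 1.7965e+02  7.0000e-02 -2.3100e+00] [ 0.14 -0.05  0.3   0.21 -0.1  -0.05] [-0.01  0.39 -0.97] 0.06129764037509015
```

View pics/w1.png

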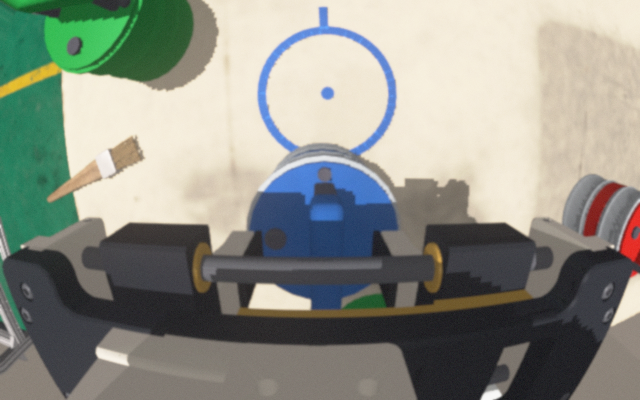

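View pics/s1.png

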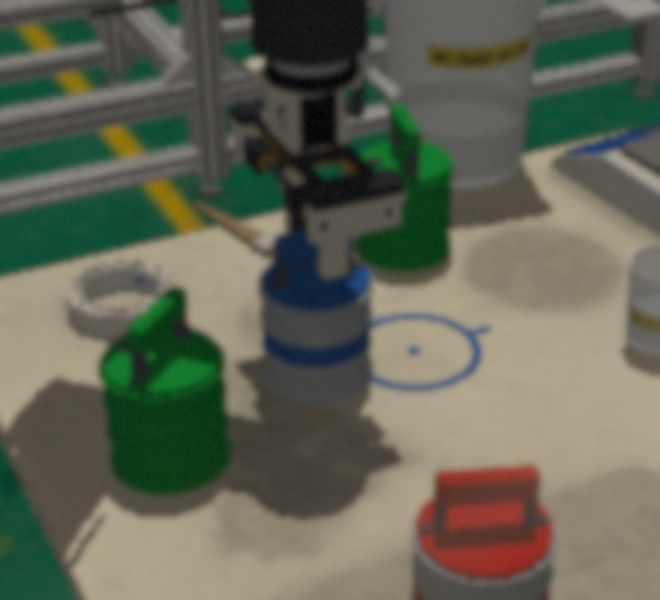

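Request:
send_rows(
  steps=[
    {"x": 0, "y": 0.002, "z": 0.001, "turn": 0, "gripper": 0.6},
    {"x": 0, "y": 0.002, "z": 0, "turn": 0, "gripper": 0.5},
    {"x": 0, "y": 0, "z": 0, "turn": 0, "gripper": 0.4},
    {"x": 0, "y": 0, "z": 0, "turn": 0, "gripper": 0.32},
    {"x": 0, "y": 0, "z": 0, "turn": 0, "gripper": 0.28},
    {"x": 0, "y": 0, "z": 0, "turn": 0, "gripper": 0.25},
    {"x": 0, "y": 0, "z": 0, "turn": 0, "gripper": 0.235},
    {"x": 0, "y": 0, "z": 0, "turn": 0, "gripper": 0.235},
  ],
)

```text
clock: 3.4
tool_pos: [0.4875, 0.2125, 0.1209]
orientation: [179.8, -0.1, -2.3]
force: [0.0, -0.6, -0.2]
opening: 0.0207
```

Run:
```python
from h import *
from plant import get_obs,eyes
o=get_obs(); p0=o["tool_pos"]; y0=o["orientation"][2]; print(o["clock"],p0.round(4),o["orientation"].round(2),o["qvel"].round(2),o["force"].round(2),o["opening"])
s=eyes.snapshot("top"); cv2.imwrite("pics/t2.png",cv2.resize(s["frame"][90:290,170:370],None,fx=3,fy=3,interpolation=cv2.INTER_CUBIC)); pickle.dump(s,open("pics/t2.pkl","wb"))
```

```text
3.4 [0.4875 0.2125 0.1209] [ 1.7979e+02 -7.0000e-02 -2.3300e+00] [ 0.07  0.    0.02  0.   -0.02  0.06] [ 0.01 -0.59 -0.21] 0.02067049567627251
```

View pics/t2.png

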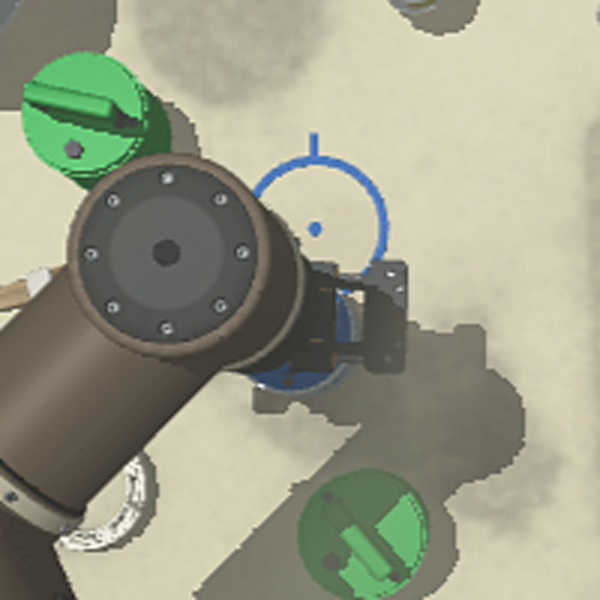

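Request:
send_rows(
  steps=[
    {"x": 0, "y": -0.002, "z": 0, "turn": 0, "gripper": 0.235},
    {"x": 0, "y": -0.002, "z": -0.0005, "turn": 0, "gripper": 0.235},
    {"x": 0, "y": -0.002, "z": -0.0005, "turn": 0, "gripper": 0.235},
    {"x": 0, "y": -0.002, "z": -0.0005, "turn": 0, "gripper": 0.235},
    {"x": 0, "y": -0.002, "z": -0.0005, "turn": 0, "gripper": 0.235},
    {"x": 0, "y": -0.002, "z": -0.0005, "turn": 0, "gripper": 0.235},
    {"x": 0, "y": -0.002, "z": -0.0005, "turn": 0, "gripper": 0.235},
    {"x": 0, "y": 0, "z": 0, "turn": 0, "gripper": 0.235},
  ],
)

```text
clock: 4.25
tool_pos: [0.4879, 0.2254, 0.1246]
orientation: [179.6, -0.0, -2.3]
force: [-0.6, -3.5, 3.4]
opening: 0.0206
```

```bash
cat >> h.py <<'E'
def lidplane(s,near,rad=.06):
    P=cloud(s); m=cv2.erode(bluemask(s["frame"]),np.ones((3,3)))>0
    q=m&(np.hypot(P[...,0]-near[0],P[...,1]-near[1])<rad)&(P[...,2]>.085)&(P[...,2]<.122)
    X=P[q]
    if len(X)<20: return None
    for _ in range(5):
        c=X.mean(0); n=np.linalg.svd(X-c)[2][2]; n*=np.sign(n[2]); d=(X-c)@n; X=X[np.abs(d)<max(.003,1.5*d.std())]
    return c,n,len(X),d.std()
def tilt(n): return np.degrees(np.arccos(n[2])),np.degrees(np.arctan2(n[1],n[0]))
E
python3 - <<'E'
from h import *
from plant import get_obs,eyes
o=get_obs(); p0=o["tool_pos"]; y0=o["orientation"][2]; print(o["clock"],p0.round(4),o["orientation"].round(2),o["qvel"].round(2),o["force"].round(2),o["opening"])
s0=pickle.load(open("pics/side0.pkl","rb")); L=lidplane(s0,(.486,.2128)); print("base",L,tilt(L[1]))
s=eyes.snapshot("side"); cv2.imwrite("pics/s3.png",cv2.resize(s["frame"][120:260,220:360],None,fx=4,fy=4)); pickle.dump(s,open("pics/s3.pkl","wb"))
L=lidplane(s,p0[:2]); print("now",L,tilt(L[1]))
E
```

```text
4.25 [0.4879 0.2254 0.1246] [ 1.7955e+02 -2.0000e-02 -2.3200e+00] [-0.06  0.03 -0.02  0.01 -0.13 -0.02] [-0.6  -3.47  3.4 ] 0.0206369331461977
base (array([0.48583825, 0.20314535, 0.10011493]), array([-0.00652015,  0.00173867,  0.99997723]), 337, np.float64(0.001227103858627565)) (np.float64(0.3866341727668071), np.float64(165.06891836449904))
now (array([0.4833441 , 0.20506394, 0.10495061]), array([-0.00566602,  0.07749807,  0.9969764 ]), 230, np.float64(0.0010398149568282855)) (np.float64(4.456656763954601), np.float64(94.18155857148662))
```

Leaning works: lid tilt is 4.5° toward +y at a push of about 3.5 N, with no sign of sliding. I'll continue the lean.

Request:
send_rows(
  steps=[
    {"x": 0, "y": -0.002, "z": -0.0007, "turn": 0, "gripper": 0.235},
    {"x": 0, "y": -0.002, "z": -0.0007, "turn": 0, "gripper": 0.235},
    {"x": 0, "y": -0.002, "z": -0.0007, "turn": 0, "gripper": 0.235},
    {"x": 0, "y": -0.002, "z": -0.0007, "turn": 0, "gripper": 0.235},
    {"x": 0, "y": -0.002, "z": -0.0007, "turn": 0, "gripper": 0.235},
    {"x": 0, "y": -0.002, "z": -0.0007, "turn": 0, "gripper": 0.235},
    {"x": 0, "y": -0.002, "z": -0.0007, "turn": 0, "gripper": 0.235},
    {"x": 0, "y": -0.001, "z": 0, "turn": 0, "gripper": 0.235},
  ],
)

```text
clock: 5.1
tool_pos: [0.4882, 0.2421, 0.1292]
orientation: [179.6, 0.0, -2.3]
force: [0.4, -2.7, 1.5]
opening: 0.0203
```

```bash
cat > st.py <<'E'
from h import *
from plant import get_obs,eyes
import sys
tag=sys.argv[1]
o=get_obs(); p0=o["tool_pos"]; y0=o["orientation"][2]; print(o["clock"],p0.round(4),o["orientation"].round(2),"F",o["force"].round(2),"open",round(float(o["opening"]),4),"q6",o["joint_pos"][5].round(1))
s=eyes.snapshot("side"); c=proj(s,[p0[0],p0[1],.07])[0].astype(int)
x0=max(0,c[0]-80);y_=max(0,c[1]-70)
cv2.imwrite(f"pics/{tag}.png",cv2.resize(s["frame"][y_:y_+140,x0:x0+160],None,fx=4,fy=4,interpolation=cv2.INTER_CUBIC)); pickle.dump(s,open(f"pics/{tag}.pkl","wb"))
L=lidplane(s,p0[:2])
if L: print("lid",L[0].round(4),L[1].round(4),L[2],"tilt/dir",np.round(tilt(L[1]),2))
E
python3 st.py s4
```

```text
5.1 [0.4882 0.2421 0.1292] [ 1.7958e+02  2.0000e-02 -2.3300e+00] F [ 0.4  -2.69  1.47] open 0.0203 q6 40.3
lid [0.4849 0.2196 0.1108] [0.0115 0.1968 0.9804] 181 tilt/dir [11.37 86.65]
```

View pics/s4.png

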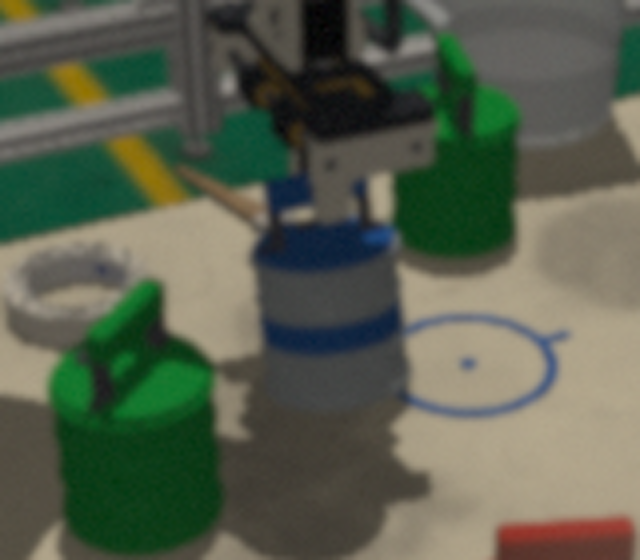

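Request:
send_rows(
  steps=[
    {"x": 0.0005, "y": 0, "z": 0, "turn": -1.5, "gripper": 0.235},
    {"x": 0.0006, "y": 0, "z": 0, "turn": -1.5, "gripper": 0.235},
    {"x": 0.0005, "y": 0, "z": 0, "turn": -1.5, "gripper": 0.235},
    {"x": 0.0006, "y": 0, "z": 0, "turn": -1.5, "gripper": 0.235},
    {"x": 0.0005, "y": 0, "z": 0, "turn": -1.5, "gripper": 0.235},
    {"x": 0.0006, "y": 0, "z": 0, "turn": -1.5, "gripper": 0.235},
    {"x": 0.0005, "y": 0, "z": 0, "turn": -1.5, "gripper": 0.235},
    {"x": 0.0006, "y": 0, "z": 0, "turn": -1.5, "gripper": 0.235},
  ],
)

```text
clock: 5.95
tool_pos: [0.493, 0.2423, 0.1289]
orientation: [179.6, 0.1, 10.7]
force: [-0.4, -2.0, 0.9]
opening: 0.0206
```

```bash
python3 st.py s5
python3 - <<'E'
from h import *
from plant import eyes
s=eyes.snapshot("wrist"); cv2.imwrite("pics/w5.png",s["frame"]); pickle.dump(s,open("pics/w5.pkl","wb"))
E
```

```text
5.95 [0.493  0.2423 0.1289] [1.7961e+02 1.2000e-01 1.0690e+01] F [-0.44 -2.04  0.87] open 0.0206 q6 53.7
lid [0.4943 0.2193 0.1106] [-0.0193  0.201   0.9794] 179 tilt/dir [11.65 95.5 ]
```

View pics/w5.png

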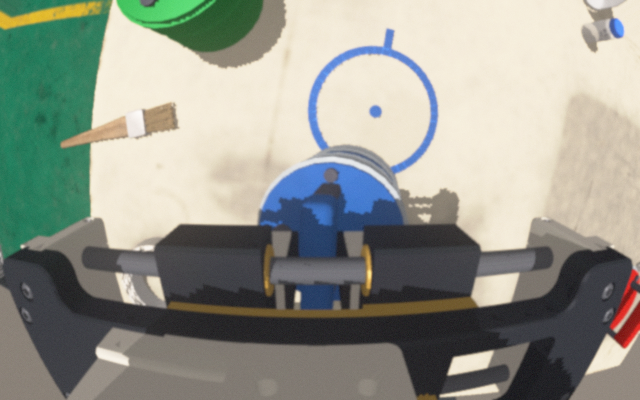

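View pics/s5.png

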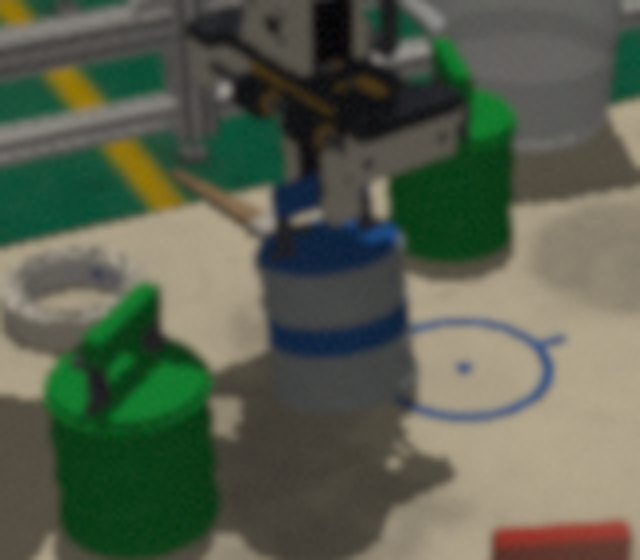

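Request:
send_rows(
  steps=[
    {"x": 0.0006, "y": 0, "z": 0, "turn": -1.7, "gripper": 0.235},
    {"x": 0.0006, "y": 0, "z": 0, "turn": -1.7, "gripper": 0.235},
    {"x": 0.0006, "y": 0, "z": 0, "turn": -1.7, "gripper": 0.235},
    {"x": 0.0006, "y": 0, "z": 0, "turn": -1.7, "gripper": 0.235},
    {"x": 0.0006, "y": 0, "z": 0, "turn": -1.7, "gripper": 0.235},
    {"x": 0.0006, "y": 0, "z": 0, "turn": -1.7, "gripper": 0.235},
    {"x": 0, "y": 0, "z": 0, "turn": 0, "gripper": 0.235},
    {"x": 0, "y": 0, "z": 0, "turn": 0, "gripper": 0.235},
  ],
)

```text
clock: 6.85
tool_pos: [0.4969, 0.2437, 0.1287]
orientation: [179.7, 0.1, 21.1]
force: [-0.0, -1.9, 0.3]
opening: 0.0208
```

```bash
python3 st.py s6
```

```text
6.85 [0.4969 0.2437 0.1287] [1.7966e+02 1.4000e-01 2.1110e+01] F [-0.   -1.88  0.25] open 0.0208 q6 64.3
lid [0.5009 0.2239 0.1094] [-0.0663  0.1776  0.9819] 197 tilt/dir [ 10.93 110.49]
```

Request:
send_rows(
  steps=[
    {"x": 0, "y": 0.003, "z": 0.001, "turn": 0, "gripper": 0.235},
    {"x": 0, "y": 0.003, "z": 0.001, "turn": 0, "gripper": 0.235},
    {"x": 0, "y": 0.003, "z": 0.001, "turn": 0, "gripper": 0.235},
    {"x": 0, "y": 0.003, "z": 0.001, "turn": 0, "gripper": 0.235},
    {"x": 0, "y": 0.003, "z": 0.001, "turn": 0, "gripper": 0.235},
    {"x": 0, "y": 0.003, "z": 0.001, "turn": 0, "gripper": 0.235},
    {"x": 0, "y": 0.002, "z": 0.001, "turn": 0, "gripper": 0.235},
    {"x": 0, "y": 0.002, "z": 0.001, "turn": 0, "gripper": 0.235},
  ],
)

```text
clock: 7.7
tool_pos: [0.5054, 0.2205, 0.1204]
orientation: [179.6, 0.2, 21.0]
force: [-0.5, -2.1, 1.7]
opening: 0.0204
```

```bash
python3 st.py s7
```

```text
7.7 [0.5054 0.2205 0.1204] [1.7961e+02 1.7000e-01 2.1020e+01] F [-0.5  -2.14  1.67] open 0.0204 q6 66.7
lid [0.505  0.2032 0.1005] [-0.0041  0.0144  0.9999] 248 tilt/dir [  0.86 106.07]
```

Request:
send_rows(
  steps=[
    {"x": 0, "y": 0.002, "z": 0.001, "turn": 0, "gripper": 0.235},
    {"x": 0, "y": 0.001, "z": 0, "turn": 0, "gripper": 0.235},
    {"x": 0, "y": 0.001, "z": 0, "turn": 0, "gripper": 0.235},
    {"x": 0, "y": 0, "z": 0, "turn": 0, "gripper": 0.235},
    {"x": 0, "y": 0, "z": 0, "turn": 0, "gripper": 0.235},
    {"x": 0, "y": 0, "z": 0, "turn": 0, "gripper": 0.235},
    {"x": 0, "y": 0, "z": 0, "turn": 0, "gripper": 0.235},
    {"x": 0, "y": 0, "z": 0, "turn": 0, "gripper": 0.235},
  ],
)

```text
clock: 8.55
tool_pos: [0.5072, 0.2188, 0.1191]
orientation: [179.8, 0.0, 21.0]
force: [0.3, 0.7, -0.5]
opening: 0.0203
```

```bash
cat >> h.py <<'E'
def wcast(s,uv,z):
    uv=np.atleast_2d(uv).astype(float); K=s["intrinsics"]
    a=(uv[:,0]-K[0,2])/K[0,0]; b=(uv[:,1]-K[1,2])/K[1,1]; r=np.hypot(a,b)+1e-12
    d=np.c_[a/r*np.sin(r),b/r*np.sin(r),np.cos(r)]@s["R"]; c=-s["R"].T@s["t"]
    return c+d*((z-c[2])/d[:,2])[:,None]
def wcloud(s):
    z=s["z_map"];v,u=np.mgrid[:z.shape[0],:z.shape[1]];K=s["intrinsics"]
    a=(u-K[0,2])/K[0,0]; b=(v-K[1,2])/K[1,1]; r=np.hypot(a,b)+1e-12; t=np.tan(r)
    P=np.stack([a/r*t*z,b/r*t*z,z],-1)
    return (P-s["t"])@s["R"]
E
python3 st.py s8
python3 - <<'E'
from h import *
from plant import eyes
s=eyes.snapshot("wrist"); cv2.imwrite("pics/w8.png",s["frame"]); pickle.dump(s,open("pics/w8.pkl","wb"))
for n in ("w1","w5","w8"):
    s=pickle.load(open(f"pics/{n}.pkl","rb")); P=wcloud(s); m=bluemask(s["frame"])>0
    z=P[...,2]; q=m&(z<.015)&(z>-.02)
    v,u=np.nonzero(q); X=wcast(s,np.c_[u,v],0)[:,:2]
    r=np.hypot(*(X-[.5807,.2033]).T); d=r<.015; print(n,"dot",X[d].mean(0).round(4) if d.any() else None,d.sum(),"z",np.median(z[q]).round(4))
    e=(r>.068)&(r<.09); print("  dash",X[e].mean(0).round(4),e.sum())
    l=m&(z>.092)&(z<.112); X=P[l]; print("  lid z",np.median(X[:,2]).round(4),l.sum())
E
```

```text
8.55 [0.5072 0.2188 0.1191] [1.7978e+02 4.0000e-02 2.1040e+01] F [ 0.27  0.67 -0.47] open 0.0203 q6 67.1
lid [0.5047 0.2021 0.1001] [0.0065 0.0119 0.9999] 246 tilt/dir [ 0.78 61.14]
w1 dot [0.5786 0.204 ] 94 z -0.0001
  dash [0.6537 0.2045] 74
  lid z 0.1005 8100
w5 dot [0.5786 0.2038] 76 z -0.0002
  dash [0.6539 0.2046] 61
  lid z 0.1056 4275
w8 dot [0.5787 0.2041] 87 z -0.0002
  dash [0.654  0.2046] 66
  lid z 0.1005 5738
```

```bash
cat >> h.py <<'E'
def wlid(s,c0,R=None):
    """front arc of the lid/body outline (outer edge of steel+blue at lid height) in wrist view, cast on z=.102, circle fit"""
    from scipy.optimize import least_squares
    P=wcloud(s); z=P[...,2]; m=(bluemask(s["frame"])>0)&(z>.09)&(z<.115)
    m=cv2.morphologyEx(m.astype(np.uint8),cv2.MORPH_CLOSE,np.ones((5,5)))
    n,l,st,ce=cv2.connectedComponentsWithStats(m); i=1+np.argmax(st[1:,4]); m=(l==i).astype(np.uint8)
    cn=max(cv2.findContours(m,0,cv2.CHAIN_APPROX_NONE)[0],key=len)[:,0]
    X=wcast(s,cn,.102)[:,:2]; c=np.array(c0,float); Rr=R or .046
    for it in range(15):
        r=np.hypot(*(X-c).T); k=np.abs(r-Rr)<(.006 if it<5 else .002)
        if R: f=least_squares(lambda p:np.hypot(*(X[k]-p).T)-R,c,loss="soft_l1",f_scale=.0005); c=f.x
        else:
            f=least_squares(lambda p:np.hypot(*(X[k]-p[:2]).T)-p[2],[*c,Rr],loss="soft_l1",f_scale=.0005); c=f.x[:2];Rr=f.x[2]
    return c,Rr,k.sum(),np.abs(f.fun).mean(),X[k]
E
python3 - <<'E'
from h import *
for n,c0 in (("w1",(.4862,.2127)),("w8",(.5065,.2165))):
    s=pickle.load(open(f"pics/{n}.pkl","rb"))
    for R in (None,.046,.0465,.047):
        c,r,k,e,X=wlid(s,c0,R); a=np.degrees(np.arctan2(*(X-c).T[::-1])); print(n,R,c.round(4),round(float(r),4),k,round(float(e)*1000,2),a.min().round(),a.max().round())
E
```

```text
w1 None [0.4867 0.213 ] 0.0447 202 0.2 -88.0 82.0
w1 0.046 [0.4851 0.2131] 0.046 198 0.39 -86.0 80.0
w1 0.0465 [0.4845 0.2132] 0.0465 197 0.52 -85.0 79.0
w1 0.047 [0.484  0.2132] 0.047 196 0.64 -83.0 78.0
w8 None [0.5052 0.2184] 0.0447 188 0.21 -57.0 98.0
w8 0.046 [0.5038 0.2179] 0.046 184 0.31 -55.0 96.0
w8 0.0465 [0.5033 0.2177] 0.0465 184 0.42 -54.0 96.0
w8 0.047 [0.5028 0.2175] 0.047 182 0.5 -53.0 94.0
```

View pics/w8.png

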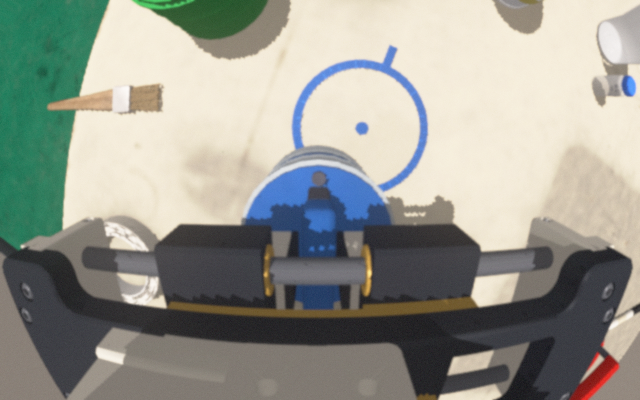

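Request:
send_rows(
  steps=[
    {"x": -0.002, "y": 0.002, "z": 0, "turn": 0, "gripper": 0.235},
    {"x": 0, "y": 0.002, "z": 0, "turn": 0, "gripper": 0.235},
    {"x": 0, "y": 0.002, "z": -0.0005, "turn": 0, "gripper": 0.235},
    {"x": 0, "y": 0.002, "z": -0.0005, "turn": 0, "gripper": 0.235},
    {"x": 0, "y": 0.002, "z": -0.0005, "turn": 0, "gripper": 0.235},
    {"x": 0, "y": 0.002, "z": -0.0005, "turn": 0, "gripper": 0.235},
    {"x": 0, "y": 0.002, "z": -0.0006, "turn": 0, "gripper": 0.235},
    {"x": 0, "y": 0.002, "z": -0.0006, "turn": 0, "gripper": 0.235},
  ],
)

```text
clock: 9.45
tool_pos: [0.5118, 0.2041, 0.1235]
orientation: [179.9, -0.1, 21.1]
force: [-1.7, 2.7, 1.9]
opening: 0.0203
```

```bash
python3 st.py s9
```

```text
9.45 [0.5118 0.2041 0.1235] [ 1.7994e+02 -1.3000e-01  2.1080e+01] F [-1.71  2.72  1.9 ] open 0.0203 q6 68.8
lid [0.5074 0.1929 0.1032] [ 0.0471 -0.0806  0.9956] 263 tilt/dir [  5.36 -59.71]
```

Request:
send_rows(
  steps=[
    {"x": 0, "y": 0.002, "z": -0.0007, "turn": 0, "gripper": 0.235},
    {"x": 0, "y": 0.002, "z": -0.0007, "turn": 0, "gripper": 0.235},
    {"x": 0, "y": 0.002, "z": -0.0007, "turn": 0, "gripper": 0.235},
    {"x": 0, "y": 0.002, "z": -0.0007, "turn": 0, "gripper": 0.235},
    {"x": 0, "y": 0.002, "z": -0.0007, "turn": 0, "gripper": 0.235},
    {"x": 0, "y": 0.001, "z": -0.0007, "turn": 0, "gripper": 0.235},
    {"x": 0, "y": 0.001, "z": -0.0005, "turn": 0, "gripper": 0.235},
    {"x": 0, "y": 0, "z": 0, "turn": 0, "gripper": 0.235},
  ],
)

```text
clock: 10.3
tool_pos: [0.5159, 0.1904, 0.1276]
orientation: [179.9, 0.0, 21.0]
force: [-0.6, 1.9, 0.1]
opening: 0.0201
```

```bash
python3 st.py s10
```

```text
10.3 [0.5159 0.1904 0.1276] [1.7988e+02 1.0000e-02 2.1020e+01] F [-0.62  1.92  0.08] open 0.0201 q6 70.2
lid [0.5088 0.1823 0.1056] [ 0.082  -0.1773  0.9807] 278 tilt/dir [ 11.27 -65.18]
```

Request:
send_rows(
  steps=[
    {"x": 0.0009, "y": 0, "z": 0, "turn": 2, "gripper": 0.235},
    {"x": 0.0009, "y": 0, "z": 0, "turn": 2.5, "gripper": 0.235},
    {"x": 0.001, "y": 0, "z": 0, "turn": 2.5, "gripper": 0.235},
    {"x": 0.0009, "y": 0, "z": 0, "turn": 2.5, "gripper": 0.235},
    {"x": 0.001, "y": 0, "z": 0, "turn": 2.5, "gripper": 0.235},
    {"x": 0.0009, "y": 0, "z": 0, "turn": 2.5, "gripper": 0.235},
    {"x": 0.001, "y": 0, "z": 0, "turn": 2.5, "gripper": 0.235},
    {"x": 0.0009, "y": 0, "z": 0, "turn": 2.5, "gripper": 0.235},
  ],
)

```text
clock: 11.15
tool_pos: [0.5232, 0.1926, 0.1271]
orientation: [179.9, -0.0, 0.8]
force: [-0.2, 0.9, -2.0]
opening: 0.0207
```

```bash
python3 st.py s11
python3 - <<'E'
import numpy as np
from plant import get_obs
C=np.array([.5234,.1705]);o=get_obs();d=C-o["tool_pos"][:2];a=np.radians(o["orientation"][2]);print("C in tool x,y",d@[np.cos(a),np.sin(a)],d@[np.sin(a),-np.cos(a)])
E
```

```text
11.15 [0.5232 0.1926 0.1271] [ 1.7987e+02 -2.0000e-02  8.4000e-01] F [-0.2   0.9  -1.95] open 0.0207 q6 50.3
lid [0.5182 0.1817 0.1044] [ 0.0137 -0.1816  0.9833] 271 tilt/dir [ 10.5  -85.69]
C in tool x,y -0.00022463334235340579 0.0221121586586939
```

Request:
send_rows(
  steps=[
    {"x": 0.0009, "y": 0.0003, "z": 0.0003, "turn": 2.5, "gripper": 0.235},
    {"x": 0.001, "y": 0.0003, "z": 0.0003, "turn": 2.5, "gripper": 0.235},
    {"x": 0.0009, "y": 0, "z": 0, "turn": 2.5, "gripper": 0.235},
    {"x": 0.001, "y": 0, "z": 0, "turn": 2.5, "gripper": 0.235},
    {"x": 0.0009, "y": 0, "z": 0, "turn": 2.5, "gripper": 0.235},
    {"x": 0.001, "y": 0, "z": 0, "turn": 2.5, "gripper": 0.235},
    {"x": 0.0009, "y": 0, "z": 0, "turn": 2.5, "gripper": 0.235},
    {"x": 0.001, "y": 0, "z": 0, "turn": 2.5, "gripper": 0.235},
  ],
)

```text
clock: 12.0
tool_pos: [0.5324, 0.1923, 0.1268]
orientation: [-180.0, -0.2, -19.6]
force: [0.2, 1.8, -1.3]
opening: 0.0205
```

```bash
python3 st.py s12
python3 - <<'E'
import numpy as np
from plant import get_obs
C=np.array([.5234,.1705]);o=get_obs();d=C-o["tool_pos"][:2];a=np.radians(o["orientation"][2]);print("C in tool x,y",d@[np.cos(a),np.sin(a)],d@[np.sin(a),-np.cos(a)])
E
```

```text
12.0 [0.5324 0.1923 0.1268] [-179.98   -0.2   -19.55] F [ 0.19  1.75 -1.3 ] open 0.0205 q6 30.5
lid [0.5256 0.1825 0.104 ] [-0.0259 -0.1628  0.9863] 261 tilt/dir [  9.49 -99.04]
C in tool x,y -0.0012677501491808081 0.023627247442611098
```

Request:
send_rows(
  steps=[
    {"x": 0.0007, "y": 0.0005, "z": 0.0002, "turn": 2.3, "gripper": 0.235},
    {"x": 0.0007, "y": 0.0005, "z": 0, "turn": 2.3, "gripper": 0.235},
    {"x": 0.0007, "y": 0.0005, "z": 0, "turn": 2.3, "gripper": 0.235},
    {"x": 0.0007, "y": 0.0005, "z": 0, "turn": 2.3, "gripper": 0.235},
    {"x": 0.0007, "y": 0.0003, "z": 0, "turn": 2.3, "gripper": 0.235},
    {"x": 0.0007, "y": 0.0003, "z": 0, "turn": 2, "gripper": 0.235},
    {"x": 0.0003, "y": 0, "z": 0, "turn": 0.7, "gripper": 0.235},
    {"x": 0, "y": 0, "z": 0, "turn": 0, "gripper": 0.235},
  ],
)

```text
clock: 12.85
tool_pos: [0.5377, 0.1891, 0.1272]
orientation: [-179.7, -0.4, -33.6]
force: [1.2, 1.2, -1.0]
opening: 0.0205
```

```bash
python3 st.py s13
python3 - <<'E'
import numpy as np
from plant import get_obs
C=np.array([.5234,.1705]);o=get_obs();d=C-o["tool_pos"][:2];a=np.radians(o["orientation"][2]);print("C in tool x,y",d@[np.cos(a),np.sin(a)],d@[np.sin(a),-np.cos(a)])
E
```

```text
12.85 [0.5377 0.1891 0.1272] [-179.74   -0.36  -33.64] F [ 1.23  1.19 -0.96] open 0.0205 q6 16.9
lid [0.5306 0.1811 0.1039] [-0.0915 -0.129   0.9874] 275 tilt/dir [   9.1  -125.34]
C in tool x,y -0.0015977029950743822 0.02333764378888923
```

View pics/s13.png

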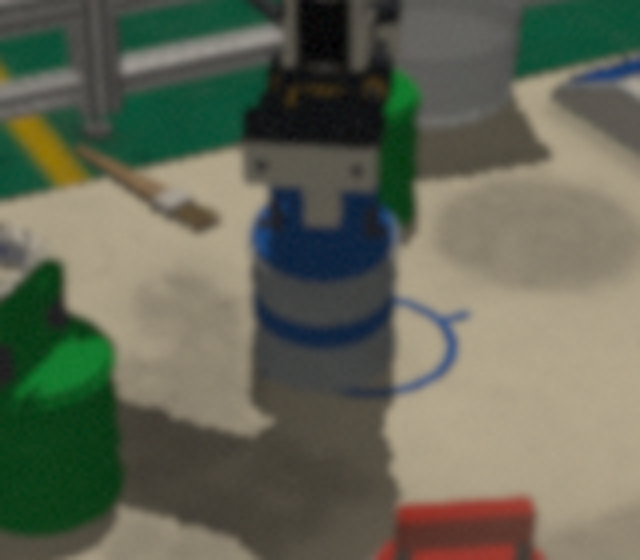

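Request:
send_rows(
  steps=[
    {"x": 0, "y": -0.003, "z": 0.001, "turn": 0.4, "gripper": 0.235},
    {"x": 0, "y": -0.003, "z": 0.001, "turn": 0.4, "gripper": 0.235},
    {"x": 0, "y": -0.003, "z": 0.001, "turn": 0, "gripper": 0.235},
    {"x": 0, "y": -0.003, "z": 0.001, "turn": 0, "gripper": 0.235},
    {"x": 0, "y": -0.003, "z": 0.001, "turn": 0, "gripper": 0.235},
    {"x": 0, "y": -0.003, "z": 0.001, "turn": 0, "gripper": 0.235},
    {"x": 0, "y": -0.002, "z": 0.001, "turn": 0, "gripper": 0.235},
    {"x": 0, "y": -0.001, "z": 0, "turn": 0, "gripper": 0.235},
  ],
)

```text
clock: 13.7
tool_pos: [0.5503, 0.2078, 0.1195]
orientation: [-179.8, -0.3, -34.3]
force: [-0.3, -0.2, 0.9]
opening: 0.0206
```

```bash
python3 st.py s14
python3 - <<'E'
from h import *
from plant import eyes
s=eyes.snapshot("wrist"); cv2.imwrite("pics/w14.png",s["frame"]); pickle.dump(s,open("pics/w14.pkl","wb"))
c,r,k,e,X=wlid(s,(.552,.211)); print(c.round(4),r,k,e)
c,r,k,e,X=wlid(s,(.552,.211),.0447); print(c.round(4),r,k,e)
E
```

```text
13.7 [0.5503 0.2078 0.1195] [-179.81   -0.35  -34.32] F [-0.28 -0.17  0.89] open 0.0206 q6 15.6
lid [0.5395 0.1966 0.1001] [1.e-04 3.e-03 1.e+00] 231 tilt/dir [ 0.17 87.35]
[0.5495 0.2094] 0.04458520795679318 202 0.00032102770837980917
[0.5494 0.2094] 0.0447 201 0.00031214326995926796
```

View pics/w14.png

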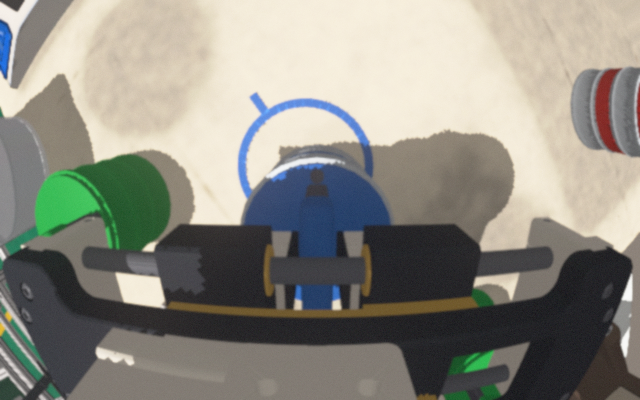

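Request:
send_rows(
  steps=[
    {"x": -0.002, "y": -0.002, "z": 0, "turn": 0, "gripper": 0.235},
    {"x": 0, "y": -0.002, "z": 0, "turn": 0, "gripper": 0.235},
    {"x": 0, "y": -0.002, "z": -0.0004, "turn": 0, "gripper": 0.235},
    {"x": 0, "y": -0.002, "z": -0.0004, "turn": 0, "gripper": 0.235},
    {"x": 0, "y": -0.002, "z": -0.0004, "turn": 0, "gripper": 0.235},
    {"x": 0, "y": -0.002, "z": -0.0005, "turn": 0, "gripper": 0.235},
    {"x": 0, "y": -0.002, "z": -0.0005, "turn": 0, "gripper": 0.235},
    {"x": 0, "y": -0.002, "z": -0.0005, "turn": 0, "gripper": 0.235},
  ],
)

```text
clock: 14.6
tool_pos: [0.5561, 0.2195, 0.1231]
orientation: [179.8, -0.3, -34.4]
force: [-2.4, -3.3, 3.3]
opening: 0.0208
```

```bash
python3 st.py s15
```

```text
14.6 [0.5561 0.2195 0.1231] [179.83  -0.32 -34.38] F [-2.39 -3.29  3.35] open 0.0208 q6 14.9
lid [0.5456 0.2025 0.1045] [0.049  0.0764 0.9959] 211 tilt/dir [ 5.21 57.32]
```

Request:
send_rows(
  steps=[
    {"x": 0, "y": -0.002, "z": -0.0006, "turn": 0, "gripper": 0.235},
    {"x": 0, "y": -0.002, "z": -0.0006, "turn": 0, "gripper": 0.235},
    {"x": 0, "y": -0.002, "z": -0.0006, "turn": 0, "gripper": 0.235},
    {"x": 0, "y": -0.002, "z": -0.0006, "turn": 0, "gripper": 0.235},
    {"x": 0, "y": -0.002, "z": -0.0006, "turn": 0, "gripper": 0.235},
    {"x": 0, "y": -0.001, "z": -0.0005, "turn": 0, "gripper": 0.235},
    {"x": 0, "y": -0.001, "z": -0.0003, "turn": 0, "gripper": 0.235},
    {"x": 0, "y": 0, "z": 0, "turn": 0, "gripper": 0.235},
  ],
)

```text
clock: 15.45
tool_pos: [0.5642, 0.2316, 0.127]
orientation: [179.9, -0.3, -34.4]
force: [-1.1, -2.0, 2.2]
opening: 0.0206
```

```bash
python3 st.py s16
python3 - <<'E'
import numpy as np
from plant import get_obs
n2=np.array([.5635,.826]); C=np.array([.549,.2092])+.0512*n2;o=get_obs();d=C-o["tool_pos"][:2];a=np.radians(o["orientation"][2]);print(C,"C in tool x,y",d@[np.cos(a),np.sin(a)],d@[np.sin(a),-np.cos(a)])
E
```

```text
15.45 [0.5642 0.2316 0.127 ] [179.93  -0.33 -34.36] F [-1.09 -2.04  2.22] open 0.0206 q6 14.5
lid [0.5518 0.214  0.1097] [0.1079 0.1572 0.9817] 166 tilt/dir [10.99 55.53]
[0.5778512 0.2514912] C in tool x,y 3.319299000861026e-05 -0.02421805877056843
```

Request:
send_rows(
  steps=[
    {"x": 0.0008, "y": 0, "z": 0.0001, "turn": -2, "gripper": 0.235},
    {"x": 0.001, "y": 0, "z": 0.0001, "turn": -2.5, "gripper": 0.235},
    {"x": 0.001, "y": 0, "z": 0.0001, "turn": -2.5, "gripper": 0.235},
    {"x": 0.001, "y": 0, "z": 0.0001, "turn": -2.5, "gripper": 0.235},
    {"x": 0.001, "y": 0, "z": 0.0001, "turn": -2.5, "gripper": 0.235},
    {"x": 0.001, "y": 0, "z": 0.0001, "turn": -2.5, "gripper": 0.235},
    {"x": 0.001, "y": 0, "z": 0.0001, "turn": -2.5, "gripper": 0.235},
    {"x": 0.001, "y": 0, "z": 0.0001, "turn": -2.5, "gripper": 0.235},
  ],
)

```text
clock: 16.3
tool_pos: [0.5714, 0.2276, 0.1265]
orientation: [179.8, -0.3, -14.2]
force: [-1.1, -1.8, 2.3]
opening: 0.0204
```

```bash
python3 st.py s17
python3 - <<'E'
import numpy as np
from plant import get_obs
C=np.array([.5775,.2508]);o=get_obs();d=C-o["tool_pos"][:2];a=np.radians(o["orientation"][2]);print(C,"C in tool x,y",d@[np.cos(a),np.sin(a)],d@[np.sin(a),-np.cos(a)])
E
```

```text
16.3 [0.5714 0.2276 0.1265] [179.84  -0.31 -14.16] F [-1.15 -1.77  2.28] open 0.0204 q6 35.5
lid [0.5645 0.207  0.1099] [0.0769 0.1656 0.9832] 167 tilt/dir [10.52 65.09]
[0.5775 0.2508] C in tool x,y 0.00020506125474558555 -0.02394787432235145
```

Request:
send_rows(
  steps=[
    {"x": 0.001, "y": 0, "z": 0.0001, "turn": -2.5, "gripper": 0.235},
    {"x": 0.001, "y": 0, "z": 0, "turn": -2.5, "gripper": 0.235},
    {"x": 0.001, "y": 0, "z": 0, "turn": -2.5, "gripper": 0.235},
    {"x": 0.001, "y": 0, "z": 0, "turn": -2.5, "gripper": 0.235},
    {"x": 0.001, "y": 0, "z": 0, "turn": -2.5, "gripper": 0.235},
    {"x": 0.0006, "y": 0, "z": 0, "turn": -1.5, "gripper": 0.235},
    {"x": 0, "y": 0, "z": 0, "turn": 0, "gripper": 0.235},
    {"x": 0, "y": 0, "z": 0, "turn": 0, "gripper": 0.235},
  ],
)

```text
clock: 17.15
tool_pos: [0.5779, 0.2263, 0.1264]
orientation: [179.8, -0.4, 0.1]
force: [-1.1, -3.2, 1.3]
opening: 0.0205
```

```bash
python3 st.py s18
python3 - <<'E'
import numpy as np
from plant import get_obs
C=np.array([.5775,.2508]);o=get_obs();d=C-o["tool_pos"][:2];a=np.radians(o["orientation"][2]);print(C,"C in tool x,y",d@[np.cos(a),np.sin(a)],d@[np.sin(a),-np.cos(a)])
E
```

```text
17.15 [0.5779 0.2263 0.1264] [ 1.7979e+02 -3.5000e-01  1.0000e-01] F [-1.07 -3.17  1.3 ] open 0.0205 q6 50.2
lid [0.575  0.203  0.1101] [0.0515 0.1802 0.9823] 158 tilt/dir [10.8  74.05]
[0.5775 0.2508] C in tool x,y -0.00034607007321192206 -0.024473474348363045
```

Run:
```python
from h import *
from plant import eyes
s=eyes.snapshot("wrist"); cv2.imwrite("pics/w18.png",s["frame"]); pickle.dump(s,open("pics/w18.pkl","wb"))
P=wcloud(s); m=(bluemask(s["frame"])>0)&(P[...,2]>.08)&(P[...,2]<.128); X=P[m]
for _ in range(6):
    c=X.mean(0); n=np.linalg.svd(X-c,full_matrices=False)[2][2]; n*=np.sign(n[2]); d=(X-c)@n; X=X[np.abs(d)<max(.0025,1.5*d.std())]
print("wrist lid plane",c.round(4),n.round(4),len(X),tilt(n))
```

```text
wrist lid plane [0.5992 0.2192 0.1067] [0.0524 0.1789 0.9825] 5706 (np.float64(10.74553912800478), np.float64(73.68906580733116))
```

View pics/w18.png

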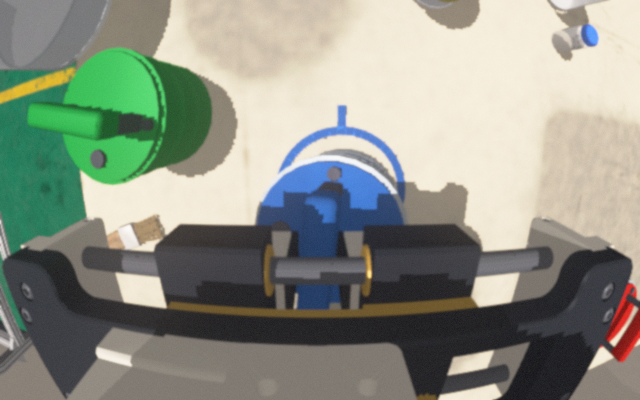

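View pics/s18.png

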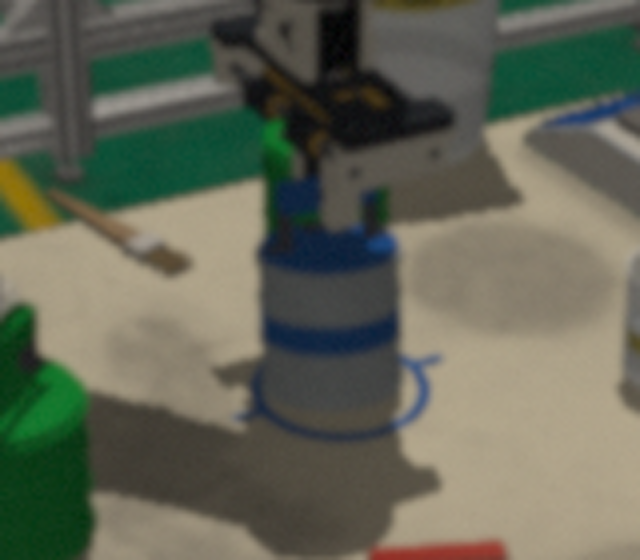

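```bash
cat >> h.py <<'E'
def wlid_tilt(s,c0,R=.0447):
    """lid centre and normal from the wrist view, any lean: plane from depth, front arc circle fit in that plane"""
    from scipy.optimize import least_squares
    P=wcloud(s); m=(bluemask(s["frame"])>0)&(P[...,2]>.08)&(P[...,2]<.128); X=P[m]
    for _ in range(6):
        c=X.mean(0); n=np.linalg.svd(X-c,full_matrices=False)[2][2]; n*=np.sign(n[2]); d=(X-c)@n; X=X[np.abs(d)<max(.0025,1.5*d.std())]
    m&=np.abs((P-c)@n)<.006
    m=cv2.morphologyEx(m.astype(np.uint8),cv2.MORPH_CLOSE,np.ones((5,5)))
    k,l,st,_=cv2.connectedComponentsWithStats(m); m=(l==1+np.argmax(st[1:,4])).astype(np.uint8)
    uv=max(cv2.findContours(m,0,cv2.CHAIN_APPROX_NONE)[0],key=len)[:,0].astype(float)
    K=s["intrinsics"]; a=(uv[:,0]-K[0,2])/K[0,0]; b=(uv[:,1]-K[1,2])/K[1,1]; r=np.hypot(a,b)+1e-12
    D=np.c_[a/r*np.sin(r),b/r*np.sin(r),np.cos(r)]@s["R"]; o=-s["R"].T@s["t"]
    Y=o+D*(((c-o)@n)/(D@n))[:,None]
    e1=np.cross([0,1,0],n); e1/=np.linalg.norm(e1); e2=np.cross(n,e1); Q=np.c_[(Y-c)@e1,(Y-c)@e2]
    g=np.array(c0[:2])-c[:2]
    for it in range(15):
        rr=np.hypot(*(Q-g).T); kk=np.abs(rr-R)<(.008 if it<5 else .002)
        f=least_squares(lambda p:np.hypot(*(Q[kk]-p).T)-R,g,loss="soft_l1",f_scale=.0005); g=f.x
    L=c+g[0]*e1+g[1]*e2
    return L,n,kk.sum(),np.abs(f.fun).mean()
def contact(L,n,h=.102,R=.05):
    base=L-h*n; d=n[:2]/np.hypot(*n[:2]); u=np.r_[d,-np.hypot(*n[:2])/n[2]]; u/=np.linalg.norm(u)
    return base,base+R*u
E
python3 - <<'E'
from h import *
for nm,c0 in (("w1",(.486,.213)),("w5",(.496,.225)),("w8",(.506,.217)),("w14",(.55,.21)),("w18",(.572,.22))):
    s=pickle.load(open(f"pics/{nm}.pkl","rb")); L,n,k,e=wlid_tilt(s,c0); b,C=contact(L,n); print(nm,"lid",L.round(4),"n",n.round(3),k,round(e*1000,2),"tilt",np.round(tilt(n),1),"base",b.round(4),"C",C.round(4))
E
```

```text
w1 lid [0.4865 0.213  0.1006] n [ 0.004 -0.     1.   ] 203 0.24 tilt [ 0.2 -7.9] base [ 0.4862  0.213  -0.0014] C [ 0.5357  0.2062 -0.0016]
w5 lid [0.4935 0.2354 0.1081] n [-0.022  0.197  0.98 ] 191 0.29 tilt [11.4 96.4] base [0.4958 0.2153 0.0082] C [ 0.4903  0.264  -0.0018]
w8 lid [0.5051 0.2183 0.1006] n [0.005 0.001 1.   ] 188 0.25 tilt [0.3 8.2] base [ 0.5047  0.2183 -0.0014] C [ 0.5541  0.2254 -0.0017]
w14 lid [0.5493 0.2095 0.1006] n [ 0.004 -0.002  1.   ] 195 0.28 tilt [  0.3 -32.6] base [ 0.5489  0.2097 -0.0014] C [ 0.591   0.1828 -0.0016]
w18 lid [0.578  0.2202 0.1077] n [0.052 0.179 0.982] 192 0.25 tilt [10.7 73.7] base [0.5727 0.2019 0.0075] C [ 0.5865  0.2491 -0.0019]
```

Request:
send_rows(
  steps=[
    {"x": 0.001, "y": 0.0003, "z": 0, "turn": -2.3, "gripper": 0.235},
    {"x": 0.001, "y": 0.0003, "z": 0, "turn": -2.3, "gripper": 0.235},
    {"x": -0.0005, "y": 0.003, "z": 0.001, "turn": 0, "gripper": 0.235},
    {"x": -0.0007, "y": 0.0035, "z": 0.0012, "turn": 0, "gripper": 0.235},
    {"x": -0.0007, "y": 0.0035, "z": 0.0012, "turn": 0, "gripper": 0.235},
    {"x": -0.0007, "y": 0.0035, "z": 0.0012, "turn": 0, "gripper": 0.235},
    {"x": -0.0007, "y": 0.0035, "z": 0.0012, "turn": 0, "gripper": 0.235},
    {"x": -0.0007, "y": 0.003, "z": 0.001, "turn": 0, "gripper": 0.235},
  ],
)

```text
clock: 18.05
tool_pos: [0.5768, 0.2034, 0.119]
orientation: [179.7, -0.3, 4.5]
force: [-1.5, -3.2, 0.9]
opening: 0.0203
```

```bash
cat > ws.py <<'E'
from h import *
from plant import get_obs,eyes
import sys
tag=sys.argv[1]
o=get_obs(); p0=o["tool_pos"]; yaw=o["orientation"][2]; print(o["clock"],p0.round(4),o["orientation"].round(2),"F",o["force"].round(2),"open",round(float(o["opening"]),4))
s=eyes.snapshot("wrist"); cv2.imwrite(f"pics/{tag}.png",s["frame"]); pickle.dump(s,open(f"pics/{tag}.pkl","wb"))
L,n,k,e=wlid_tilt(s,p0[:2]); b,C=contact(L,n); print("lid",L.round(4),"tilt",np.round(tilt(n),1),"base",b.round(4),"C",C.round(4),k,round(e*1000,2))
a=np.radians(yaw); tx=np.array([np.cos(a),np.sin(a)]); ty=np.array([np.sin(a),-np.cos(a)])
B=(b+.137*n)[:2]-p0[:2]; Cd=C[:2]-p0[:2]; bd=b[:2]-p0[:2]
print("bar in tool",np.round([B@tx,B@ty],4),"base in tool",np.round([bd@tx,bd@ty],4),"C in tool",np.round([Cd@tx,Cd@ty],4))
E
python3 ws.py w19
```

```text
18.05 [0.5768 0.2034 0.119 ] [179.73  -0.3    4.52] F [-1.48 -3.2   0.89] open 0.0203
lid [0.5782 0.2022 0.1011] tilt [ 0.8 37.7] base [ 0.577   0.2013 -0.0009] C [ 0.6166  0.2319 -0.0016] 198 0.25
bar in tool [0.0017 0.001 ] base in tool [0.     0.0021] C in tool [ 0.0419 -0.0253]
```

Request:
send_rows(
  steps=[
    {"x": 0, "y": 0.004, "z": 0, "turn": 0, "gripper": 0.235},
    {"x": 0, "y": 0.003, "z": -0.0003, "turn": 0, "gripper": 0.235},
    {"x": 0, "y": 0.0035, "z": -0.001, "turn": 0, "gripper": 0.235},
    {"x": 0, "y": 0.0035, "z": -0.001, "turn": 0, "gripper": 0.235},
    {"x": 0, "y": 0.0035, "z": -0.001, "turn": 0, "gripper": 0.235},
    {"x": 0, "y": 0.0035, "z": -0.001, "turn": 0, "gripper": 0.235},
    {"x": 0, "y": 0.0035, "z": -0.001, "turn": 0, "gripper": 0.235},
    {"x": 0, "y": 0.0025, "z": -0.0008, "turn": 0, "gripper": 0.235},
  ],
)

```text
clock: 18.9
tool_pos: [0.5804, 0.1783, 0.126]
orientation: [-179.9, -0.5, 4.6]
force: [0.4, 2.5, -0.9]
opening: 0.0202
```

```bash
python3 ws.py w20
```

```text
18.9 [0.5804 0.1783 0.126 ] [-179.93   -0.54    4.57] F [ 0.38  2.49 -0.94] open 0.0202
lid [0.5804 0.1854 0.1068] tilt [  9.  -76.5] base [0.5767 0.2008 0.0061] C [ 0.5882  0.1528 -0.0017] 194 0.29
bar in tool [ 0.0014 -0.0017] base in tool [-0.0019 -0.0228] C in tool [0.0057 0.026 ]
```

Request:
send_rows(
  steps=[
    {"x": 0.001, "y": 0, "z": 0.0003, "turn": 2.2, "gripper": 0.235},
    {"x": 0.001, "y": 0, "z": 0, "turn": 2.2, "gripper": 0.235},
    {"x": 0, "y": -0.003, "z": 0.001, "turn": 0, "gripper": 0.235},
    {"x": -0.0004, "y": -0.0035, "z": 0.001, "turn": 0, "gripper": 0.235},
    {"x": -0.0004, "y": -0.0035, "z": 0.001, "turn": 0, "gripper": 0.235},
    {"x": -0.0004, "y": -0.0035, "z": 0.001, "turn": 0, "gripper": 0.235},
    {"x": -0.0004, "y": -0.0035, "z": 0.001, "turn": 0, "gripper": 0.235},
    {"x": -0.0004, "y": -0.003, "z": 0.001, "turn": 0, "gripper": 0.235},
  ],
)

```text
clock: 19.75
tool_pos: [0.5794, 0.1988, 0.119]
orientation: [-179.9, -0.4, 0.2]
force: [0.6, -0.6, -0.8]
opening: 0.0206
```

```bash
python3 ws.py w21
```

```text
19.75 [0.5794 0.1988 0.119 ] [-1.7994e+02 -4.5000e-01  1.6000e-01] F [ 0.63 -0.57 -0.77] open 0.0206
lid [0.5781 0.2011 0.1006] tilt [ 0.3 -3.2] base [ 0.5776  0.2012 -0.0014] C [ 0.6275  0.1984 -0.0017] 189 0.25
bar in tool [-0.0011 -0.0023] base in tool [-0.0018 -0.0023] C in tool [0.0481 0.0006]
```

Request:
send_rows(
  steps=[
    {"x": 0, "y": -0.0015, "z": 0, "turn": 0, "gripper": 0.5},
    {"x": 0, "y": 0, "z": 0, "turn": 0, "gripper": 0.6},
    {"x": 0, "y": 0, "z": 0, "turn": 0, "gripper": 0.6},
    {"x": 0, "y": 0, "z": -0.01, "turn": 0, "gripper": 0.6},
    {"x": 0, "y": 0, "z": -0.02, "turn": 0, "gripper": 0.6},
    {"x": 0, "y": 0, "z": -0.02, "turn": 0, "gripper": 0.6},
    {"x": 0, "y": 0, "z": -0.025, "turn": 0, "gripper": 0.6},
    {"x": 0, "y": 0.01, "z": -0.025, "turn": 0, "gripper": 0.6},
  ],
)

```text
clock: 20.6
tool_pos: [0.5778, 0.1884, 0.2213]
orientation: [179.7, -0.2, 0.2]
force: [-0.6, 0.4, -0.3]
opening: 0.0525
```

Run:
```python
from h import *
from plant import get_obs,eyes
o=get_obs(); p0=o["tool_pos"]; print(o["clock"],p0.round(4),o["orientation"].round(2),"F",o["force"].round(2),"open",round(float(o["opening"]),4),o["qvel"].round(1))
s=eyes.snapshot("wrist"); cv2.imwrite("pics/w22.png",s["frame"]); pickle.dump(s,open("pics/w22.pkl","wb"))
s=eyes.snapshot("top"); cv2.imwrite("pics/t22.png",cv2.resize(s["frame"][90:290,170:370],None,fx=3,fy=3,interpolation=cv2.INTER_CUBIC)); pickle.dump(s,open("pics/t22.pkl","wb"))
```

```text
20.6 [0.5778 0.1884 0.2213] [ 1.7974e+02 -1.7000e-01  1.7000e-01] F [-0.58  0.4  -0.33] open 0.0525 [ -8.7 -14.   16.5  -0.  -31.1   8.6]
```

View pics/w22.png

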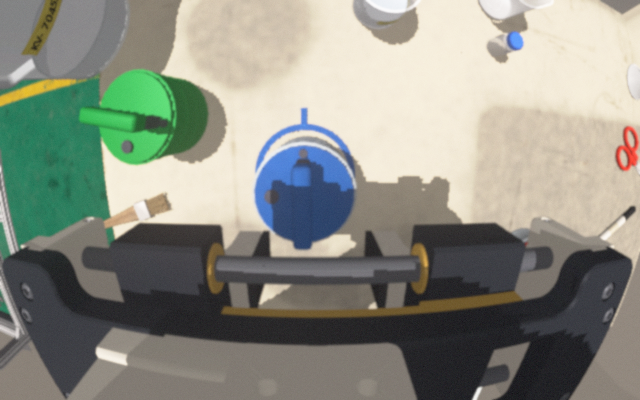

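View pics/t22.png

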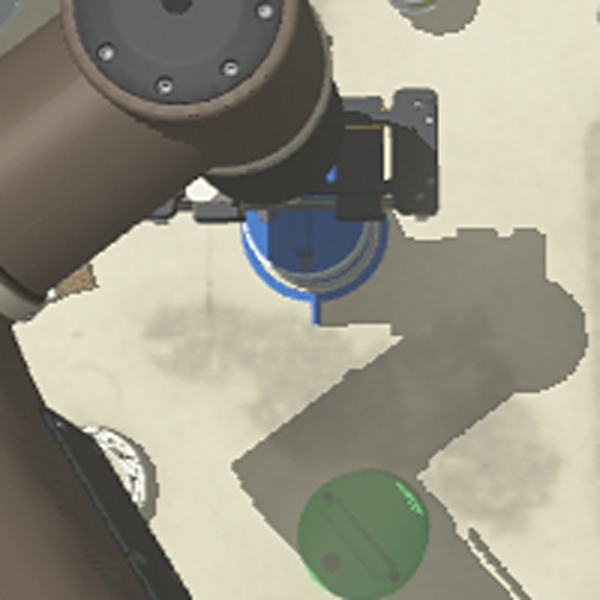

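Request:
send_rows(
  steps=[
    {"x": -0.01, "y": 0.03, "z": 0, "turn": 0, "gripper": 0.6},
    {"x": -0.015, "y": 0.04, "z": 0, "turn": 0, "gripper": 0.6},
    {"x": -0.015, "y": 0.04, "z": 0, "turn": 0, "gripper": 0.6},
    {"x": -0.015, "y": 0.04, "z": 0, "turn": 0, "gripper": 0.6},
    {"x": -0.015, "y": 0.04, "z": 0, "turn": 0, "gripper": 0.6},
    {"x": -0.01, "y": 0.035, "z": 0, "turn": 0, "gripper": 0.6},
    {"x": -0.005, "y": 0.015, "z": 0, "turn": 0, "gripper": 0.6},
    {"x": 0, "y": 0, "z": 0, "turn": 0, "gripper": 0.6},
  ],
)

```text
clock: 21.5
tool_pos: [0.4918, -0.0608, 0.2289]
orientation: [-180.0, -0.9, 0.2]
force: [0.0, 0.7, -0.3]
opening: 0.0529
```

Run:
```python
from h import *
from plant import get_obs,eyes
o=get_obs(); p0=o["tool_pos"]; print(o["clock"],p0.round(4),o["orientation"].round(2),"F",o["force"].round(2))
s=eyes.snapshot("top"); cv2.imwrite("pics/t23.png",cv2.resize(s["frame"][90:250,190:350],None,fx=3.7,fy=3.7,interpolation=cv2.INTER_CUBIC)); pickle.dump(s,open("pics/t23.pkl","wb"))
```

```text
21.5 [ 0.4918 -0.0608  0.2289] [-1.7999e+02 -9.3000e-01  1.6000e-01] F [ 0.03  0.67 -0.28]
```

View pics/t23.png

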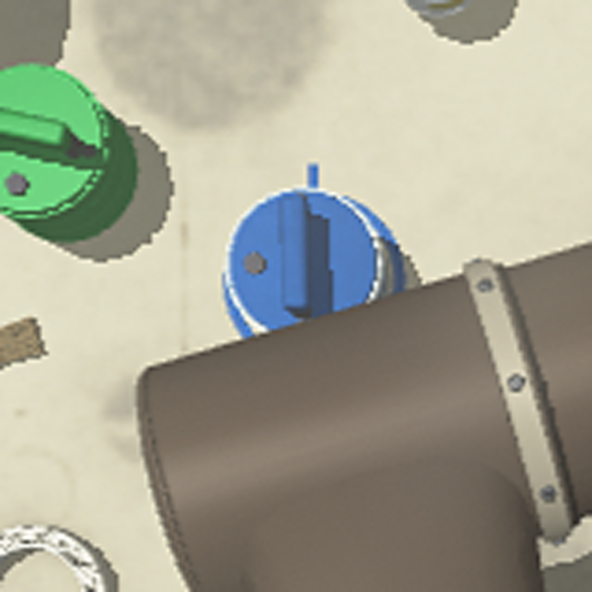

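Run:
```python
from h import *
from scipy.optimize import least_squares
s=pickle.load(open("pics/t23.pkl","rb")); P=cloud(s)
c,a,r,k,_=bar(s,(.58,.202),.06); print("bar",c.round(4),round(a,2),[np.round(x,1) for x in r],k)
s0=pickle.load(open("pics/top0.pkl","rb"))
for nm,S,g0 in (("start",s0,(.486,.2125)),("now",s,(.578,.202))):
    P=cloud(S); m=(bluemask(S["frame"])>0)&(P[...,2]>.094)&(P[...,2]<.112)&(np.hypot(P[...,0]-g0[0],P[...,1]-g0[1])<.07)
    m=cv2.morphologyEx(m.astype(np.uint8),cv2.MORPH_CLOSE,np.ones((3,3)))
    cn=max(cv2.findContours(m,0,cv2.CHAIN_APPROX_NONE)[0],key=len)[:,0]; X=cast(S,cn,.102)[:,:2]; g=np.array([*g0,.045])
    for it in range(12):
        rr=np.hypot(*(X-g[:2]).T); kk=np.abs(rr-g[2])<(.006 if it<4 else .0025)
        f=least_squares(lambda p:np.hypot(*(X[kk]-p[:2]).T)-p[2],g,loss="soft_l1",f_scale=.0007); g=f.x
    print(nm,"lid circle",g.round(4),kk.sum())
h=bluemask(s["frame"]); P=cloud(s); q=(h>0)&(P[...,2]<.012); v,u=np.nonzero(q); X=cast(s,np.c_[u,v],0)[:,:2]; rr=np.hypot(*(X-[.5807,.2033]).T); e=(rr>.066)&(rr<.085); print("dash",X[e].mean(0).round(4),e.sum())
```

```text
bar [0.577  0.2007] 0.69 [array([578. , 200.5]), array([13.5, 66. ]), np.float64(89.9)] 203
start lid circle [0.4861 0.2121 0.0448] 109
now lid circle [0.5779 0.2003 0.0447] 97
dash [0.6532 0.2035] 12
```

Request:
send_rows(
  steps=[
    {"x": 0, "y": 0, "z": 0, "turn": 0, "gripper": 0.6},
    {"x": 0, "y": 0, "z": 0, "turn": 0, "gripper": 0.6},
    {"x": 0, "y": 0, "z": 0, "turn": 0, "gripper": 0.6},
    {"x": 0, "y": 0, "z": 0, "turn": 0, "gripper": 0.6},
    {"x": 0, "y": 0, "z": 0, "turn": 0, "gripper": 0.6},
    {"x": 0, "y": 0, "z": 0, "turn": 0, "gripper": 0.6},
    {"x": 0, "y": 0, "z": 0, "turn": 0, "gripper": 0.6},
    {"x": 0, "y": 0, "z": 0, "turn": 0, "gripper": 0.6},
  ],
)

```text
clock: 22.35
tool_pos: [0.4937, -0.057, 0.2289]
orientation: [-180.0, -0.9, 0.4]
force: [0.6, -0.1, 0.4]
opening: 0.0529
```

Run:
```python
from h import *
from plant import get_obs,eyes
o=get_obs(); print(o["clock"],o["tool_pos"].round(4),"F",o["force"].round(2),o["qvel"].round(2))
s=eyes.snapshot("side"); cv2.imwrite("pics/s24.png",s["frame"]); s0=pickle.load(open("pics/side0.pkl","rb"))
L=lidplane(s,(.578,.2005)); print("lid tilt",np.round(tilt(L[1]),2),L[2])
for nm,lo,hi in (("red",(172,120,60),(180,255,255)),("green",(50,110,50),(75,255,255))):
    for S in (s0,s):
        h=cv2.cvtColor(S["frame"],cv2.COLOR_BGR2HSV); m=cv2.inRange(h,lo,hi)
        if nm=="red": m|=cv2.inRange(h,(0,120,60),(8,255,255))
        P=cloud(S); m=((m>0)&(P[...,2]>.02)&(P[...,2]<.17)).astype(np.uint8); n,l,st,ce=cv2.connectedComponentsWithStats(m)
        print(nm,[(ce[i].round(1).tolist(),int(st[i,4])) for i in range(1,n) if st[i,4]>250 and st[i,3]<120])
```

```text
22.35 [ 0.4937 -0.057   0.2289] F [ 0.56 -0.12  0.41] [ 0.13  0.1   0.03 -0.04 -0.02 -0.13]
lid tilt [ 0.15 71.3 ] 266
red [([341.4, 254.0], 1148)]
red [([341.7, 255.4], 973)]
green [([314.3, 143.9], 1075), ([234.8, 211.3], 1753)]
green [([305.4, 143.9], 293), ([234.7, 211.2], 1761)]
```

View pics/s24.png

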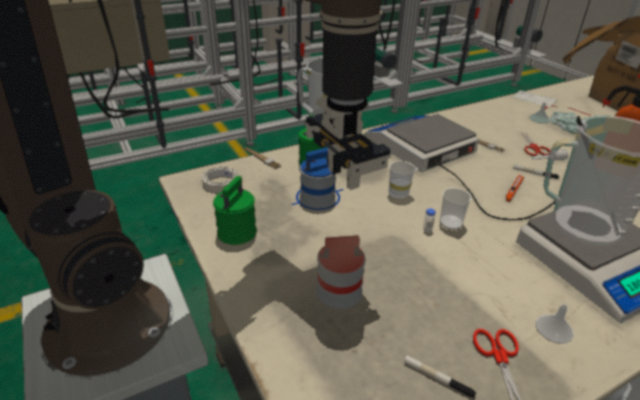

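Run:
```python
from plant import job
print(job.close_job())
```

```text
the job is handed in; nothing more can be done
None
```

The blue keg stands upright in the ring, released, about 4 mm short of the centre. I handed the job in at 22.4 s of the 42 s limit.

**What I did:**
- **Grip:** the tool cannot tilt in this interface, so I did not clamp the bar. I held the fingers about 20.5 mm apart around it and pushed it sideways to lean the keg.
- **Walk:** I made four lean, swing and set-down steps instead of two, with leans of about 9 to 12°:
  - leaned left, swung to +21°;
  - leaned right, swung back to −34°;
  - leaned left, swung to +4.5°;
  - leaned right, swung back to about 0°.
- **Release:** I set it down flat, opened the fingers, raised the tool and moved it clear.

**Last checks:**
- **Position:** the top view puts the lid centre at (0.578, 0.200) against the ring centre at (0.581, 0.203), so about 4 mm off. I left that uncorrected.
- **Heading and tilt:** the bar is within about 1° of the dash direction, and the lid tilt is about 0.2°.
- **Other kegs:** the red keg and the near green one are where they started. The far green one was half hidden behind the gripper in the last picture, so I only know that nothing came near it.
- **Wrist force:** about zero at the end.

**What disagreed:**
- **Camera offset:** the wrist camera placed the mark about 2 mm from where the top camera did.
- **Rim slip:** the rim slipped about 1 to 4 mm on the table in the first three steps, and in the third step the contact point also rolled about 16° along the rim. The fourth step landed about 3 mm short of where I planned.

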